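# Load the vibratory polisher from the sorting tray and switch it on

### The arm

A 6-joint arm with a two-finger parallel gripper is mounted at the origin on the work surface; the furniture and walls round the work are solid. World frame = base frame: x ahead of the robot, y to its left, z up, the work surface at z = 0. Lengths are in mm, angles in rad, forces in N, time in s.
With the tool pointing down it reaches from about 200 to 875 mm from the base axis. Payload 3.4 kg.
Tool frame: the origin (TCP) lies at the very end of the fingers, on their centre line; the grasp point (between the pads) lies 19 mm behind it; z points along the fingers, y is the line along which they close (so a half turn about z gives the same grasp; the last joint's range is limited). The gripper opens to 94 mm and grips with 3 to 60 N. Pads are 16 mm wide; open, the fingers measure 119 mm over their backs; the gripper's body (75 mm by 177 mm) begins 78 mm behind the grasp point.
Start: joints at [1.07, 0.276, 1.505, -0, 1.361, -0.121], TCP at [213.193, 534.055, 205.493] pointing down, gripper open.
Joint ranges: [-2.89, 2.89], [-0.75, 2.08], [0.22, 2.7], [-1.18, 4.32], [0.11, 2.71], [-2.7, 2.7]. Speed limits (rad/s): [2.57, 2.57, 3.14, 3.14, 3.14, 3.14].

### API

Orientations are given as a rotation vector (axis times angle).
In Python, from bench import monitor, viewer, bot, models gives the robot as it stands.
- The arm moves only by the tool play_rows, never from a script. Its argument "commands" is a list of rows, each an object with "grip": the opening, from -1 (shut) to 1 (fully open); "delta_pos": the shift along the world's x, y, z in mm, a list of three; "roll": the turn about the world's z in rad. A call has 1 to 12 rows; each row shifts and turns the commanded pose from where the row before left it; what a row does not reach is not made up. A row lasts 1/8 s, in which the tool goes at most 62.5 mm and 10.7 degrees, less where a joint would pass 70% of its speed; a pose out of reach is approached as far as the arm can. A call with a gripper value outside its range is refused whole. The fingers move at their own pace and stop on an object; "grip_force" is the grip in N (left out, the last holds). Time passes only in rows, so rows that do not move let the fingers close. It gives the time, the measured TCP pose, the force, the opening and the grip force at its end, in the units of the state.
- monitor.get_state(): the state, without advancing time (a new reading comes with each control period).
- viewer.grab_frame(name): name is "side" or "top"; returns (picture, depth): 480x640x3 uint8, red, green, blue; 480x640 float32, mm along the optical axis (not along the pixel's ray), 0 where there is no reading.
- viewer.camera_model(name): a dict with "mtx" (3x3 intrinsics, pixels), "extrinsics" (4x4, takes a point from world to camera coordinates). Camera axes: x right, y down, z forward; pixel columns grow to the right and rows downward; lengths in mm; the calibration is good to about 2 mm. A picture is of the moment at which its call begins. camera_model takes no time and is no camera call.
- bot.hand_in(): hands the job in; it is judged then, once.
Trained networks look in the newest picture that a camera, given by its name, has taken for a name from the list of things; names that differ only in an ending like _2 or _b are one class to them, and where a whole thing is asked for, a point or a joint stands for the part that bears it (a point fixed in the world has none). Each returns a list of dicts, best first, with "p" (0 to 1); they miss things now and then, are a little off and sometimes report something else, mostly with a low value. They report only what shows in the picture. A call takes as long as a camera call.
- models.find_in(camera, label): "centre" ([row, column] in pixels, amid what is visible of it).
- models.silhouettes(camera, label): "region" (480x640 bool, what is visible of it) and "centre" ([row, column] in pixels, amid what is visible of it).
- models.mark_of(camera, label): "centre" ([row, column] in pixels: a listed point, or the origin of a listed thing).
The state is a dict: "time_s": time; "q": joint angles; "dq": joint speeds; "effort": joint torques, N m; "position": TCP position; "orientation": TCP orientation; "force": force on the tool from outside, world axes, zero at the start; "torque": the same for the moment, N m; "gripper_width": opening from 0.0 (shut) to 1.0 (fully open); "gripper_force": force on a finger pad.
Only numpy, scipy, OpenCV 4.12 (cv2) and the standard library are available. Lean on these libraries where they do the work, as an engineer would, in place of code of your own. Each camera call takes 0.05 s, during which the arm holds its last target. There are 200 camera calls.

### The job

Gather the stray brass castings from the bench onto the sorting tray with the others, then press the polisher's release button so the lid pops up, take the lid by its tab, steady it and swing it right back until it rests open by itself. Tip the tray over the open tank so that all the castings slide off its lip into the tank, and stand the empty tray flat on the bench again. Shut the lid until it latches, then pull the power bat outward and flip it over to the far side, so that it drops back into its lock; do not knock over or shove the other things on the bench.

Things in the scene. Friction and masses are not known exactly. Their poses are not given: they have to be found in the camera images.
- polisher: Grey benchtop vibratory polisher, fixed, 205 (x) x 220 (y) x 100 (z) mm. Origin: underside, near its centre; x away from the robot's side, y left, z up. In this frame: tank opening x -47..77, y -95..25 mm, rim z 98, floor z 32; front deck (x -105..-55) z 85; control deck on the left (y 37..110) z 100 mm.
- tank_mouth (a point): Centre of the tank opening at rim height (polisher frame 15, -35, 98 mm); axes as the polisher's.
- lid (a joint): Lid angle, rad: 0 shut and latched, 1.9 fully back at its stop. The lid is an aluminium plate 140 x 140 x 7 mm, 120 g; its near edge swings up. Pressing the release throws it up: it may bounce to 0.9 and settles near 0.35, lying on an ejector. Past 1.6 it rests open by its own weight; let go at less, it falls back to about 0.35.
- lid_hinge (a point): Point on the lid's hinge line, in the middle of the lid's width; the line runs along the polisher's y at the far edge of the tank, at polisher frame x 88, z 104 mm. Axes as the polisher's.
- lid_tab (a point): Grip point on the lid's black tab, 168 mm from the hinge line, 28 mm out from the lid's near edge. The tab is 42 mm long, 14 mm wide (along the polisher's y), 8 mm thick; pinch it across its width, so that it can turn between the fingers as the lid swings. x along the tab to the hinge, y along the hinge line, z out of the lid's upper face.
- lid_press (a point): Point on the lid's upper face, 120 mm from the hinge line, middle of the width: where to press straight down (5 to 10 N, up to 20 N as the latch snaps) from the 0.35 rad rest until the latch snaps over the lid at 0. Shut, the upper face is at polisher z 107 mm.
- release (a joint): Travel of the lid's release button, m: 0 up, 0.007 fully down (about 5 N). It frees the lid within its travel and springs back. It also dips while the lid is being latched.
- release_top (a point): Centre of the top of the round grey release button, 24 mm across, on the front deck to the left of the lid tab; it is pressed straight down.
- power_flip (a joint): Angle of the power bat, rad: 0 leaning 0.45 rad to the polisher's near side (off), 0.9 leaning 0.45 rad to its far side (on). It turns about a line along the polisher's y through polisher frame x 25, y 72, z 98 mm. A lock blocks it (play 0..0.1 and 0.8..0.9) unless the bat is pulled out by 8 mm or more.
- power_pull (a joint): How far the power bat is pulled out along its own length, m: 0 in, 0.012 fully out. A spring draws it in with 2.5 N rising to 5.5 N; when in on either side it is locked.
- bat_grip (a point): Middle of the power bat's plain aluminium barrel, 15 mm across, 28 mm long, 55 mm from the bat's turning line when in. z along the bat outward, y along its turning line. Pinch it from above across the polisher's y, so that it can turn between the fingers. Two dark guard cheeks beneath reach 24 mm above the turning line.
- tray: Loose steel sorting tray, 100 mm long (x), 90 mm wide (y), floor 3 mm thick, about 160 g empty. Origin: centre of the underside, z up. The -x edge is an open lip; the side walls are 10 mm high and the back wall (+x) 12 mm. On the back wall stands an upright wooden grip. Castings start to slide at 25 to 35 degrees of tilt.
- tray_grip (a point): Grip point of the tray's upright wooden grip (tray frame 46.5, 0, 50 mm); axes as the tray's. The grip is 7 mm thick (along the tray's x), 34 mm wide (y), from the floor to z 73 mm, with a bead 12 mm thick along its top, to z 79 mm.
- tray_lip (a point): Middle of the open lip of the tray, on its floor (tray frame -50, 0, 3 mm).
- casting_a: One of the loose brass castings, all alike: a chunky round disc 22 mm across and 16 mm high, 30 g; origin at its centre, z along its axis. It lies on the tray at the start.
- casting_b: One of the loose brass castings, all alike: a chunky round disc 22 mm across and 16 mm high, 30 g; origin at its centre, z along its axis. It lies on the tray at the start.
- stray_1: One of the loose brass castings, all alike: a chunky round disc 22 mm across and 16 mm high, 30 g; origin at its centre, z along its axis. A stray, lying flat on the bench; it may be absent (None).
- stray_2: One of the loose brass castings, all alike: a chunky round disc 22 mm across and 16 mm high, 30 g; origin at its centre, z along its axis. A stray, lying flat on the bench; it may be absent (None).
- stray_3: One of the loose brass castings, all alike: a chunky round disc 22 mm across and 16 mm high, 30 g; origin at its centre, z along its axis. A stray, lying flat on the bench; it may be absent (None).
- stray_4: One of the loose brass castings, all alike: a chunky round disc 22 mm across and 16 mm high, 30 g; origin at its centre, z along its axis. A stray, lying flat on the bench; it may be absent (None).
- cement_bottle: Bystander: cream bottle 60 mm across, 171 mm tall; origin under its centre.
- paste_jar: Bystander: white jar with a screw lid, 51 mm across, 104 mm tall; origin under its centre.
- block_carton: Bystander: small carton 62 x 62 x 70 mm; origin under its centre.
- lens_cap: Bystander: flat black lens cap, 61 mm across, 9 mm high; origin under its centre.

How it is judged (in metres and radians):
On the way, in this order (a step that is already met when the one before it is completed fails the run):
1. all castings lie on the sorting tray (x of casting_a in the frame of tray between -0.052 and 0.044 m and y of casting_a in the frame of tray between -0.044 and 0.044 m and z of casting_a in the frame of tray between 0.005 and 0.035 m and x of casting_b in the frame of tray between -0.052 and 0.044 m and y of casting_b in the frame of tray between -0.044 and 0.044 m and z of casting_b in the frame of tray between 0.005 and 0.035 m and x of stray_1 in the frame of tray between -0.052 and 0.044 m and y of stray_1 in the frame of tray between -0.044 and 0.044 m and z of stray_1 in the frame of tray between 0.005 and 0.035 m and x of stray_2 in the frame of tray between -0.052 and 0.044 m and y of stray_2 in the frame of tray between -0.044 and 0.044 m and z of stray_2 in the frame of tray between 0.005 and 0.035 m and x of stray_3 in the frame of tray between -0.052 and 0.044 m and y of stray_3 in the frame of tray between -0.044 and 0.044 m and z of stray_3 in the frame of tray between 0.005 and 0.035 m and x of stray_4 in the frame of tray between -0.052 and 0.044 m and y of stray_4 in the frame of tray between -0.044 and 0.044 m and z of stray_4 in the frame of tray between 0.005 and 0.035 m), for 0.2 s.
2. the lid has popped up (value of joint lid above 0.25 rad), for 0.1 s.
3. the lid is swung right back and still (value of joint lid above 1.6 rad and velocity of joint lid between -0.15 and 0.15 rad/s), for 0.5 s.
4. all castings are in the tank while the tray is still tipped over it (x of casting_a in the frame of polisher between -0.048 and 0.078 m and y of casting_a in the frame of polisher between -0.096 and 0.026 m and z of casting_a in the frame of polisher between 0.03 and 0.085 m and x of casting_b in the frame of polisher between -0.048 and 0.078 m and y of casting_b in the frame of polisher between -0.096 and 0.026 m and z of casting_b in the frame of polisher between 0.03 and 0.085 m and x of stray_1 in the frame of polisher between -0.048 and 0.078 m and y of stray_1 in the frame of polisher between -0.096 and 0.026 m and z of stray_1 in the frame of polisher between 0.03 and 0.085 m and x of stray_2 in the frame of polisher between -0.048 and 0.078 m and y of stray_2 in the frame of polisher between -0.096 and 0.026 m and z of stray_2 in the frame of polisher between 0.03 and 0.085 m and x of stray_3 in the frame of polisher between -0.048 and 0.078 m and y of stray_3 in the frame of polisher between -0.096 and 0.026 m and z of stray_3 in the frame of polisher between 0.03 and 0.085 m and x of stray_4 in the frame of polisher between -0.048 and 0.078 m and y of stray_4 in the frame of polisher between -0.096 and 0.026 m and z of stray_4 in the frame of polisher between 0.03 and 0.085 m and angle between tray's own z axis and vertical above 0.35 rad and horizontal distance between tray_lip and tank_mouth below 0.1 m), for 0.1 s.
5. the lid is shut and latched over the castings (x of casting_a in the frame of polisher between -0.048 and 0.078 m and y of casting_a in the frame of polisher between -0.096 and 0.026 m and z of casting_a in the frame of polisher between 0.03 and 0.085 m and x of casting_b in the frame of polisher between -0.048 and 0.078 m and y of casting_b in the frame of polisher between -0.096 and 0.026 m and z of casting_b in the frame of polisher between 0.03 and 0.085 m and x of stray_1 in the frame of polisher between -0.048 and 0.078 m and y of stray_1 in the frame of polisher between -0.096 and 0.026 m and z of stray_1 in the frame of polisher between 0.03 and 0.085 m and x of stray_2 in the frame of polisher between -0.048 and 0.078 m and y of stray_2 in the frame of polisher between -0.096 and 0.026 m and z of stray_2 in the frame of polisher between 0.03 and 0.085 m and x of stray_3 in the frame of polisher between -0.048 and 0.078 m and y of stray_3 in the frame of polisher between -0.096 and 0.026 m and z of stray_3 in the frame of polisher between 0.03 and 0.085 m and x of stray_4 in the frame of polisher between -0.048 and 0.078 m and y of stray_4 in the frame of polisher between -0.096 and 0.026 m and z of stray_4 in the frame of polisher between 0.03 and 0.085 m and value of joint lid below 0.03 rad), for 0.3 s.
6. the power bat is flipped to the far side and locked (value of joint lid below 0.03 rad and value of joint power_flip above 0.65 rad and value of joint power_pull below 0.003 m), for 0.2 s.
At the end, for the whole second after the job is handed in: Every casting is inside the tank, the lid is shut and latched (under 0.03 rad), the power bat is on the far side (over 0.65 of 0.9 rad) and back in its lock (pulled out by less than 3 mm), and the tray stands flat on the bench (tilt under 0.1 rad, underside within 8 mm of the bench), at rest (all of step 6 and x of casting_a in the frame of polisher between -0.048 and 0.078 m and y of casting_a in the frame of polisher between -0.096 and 0.026 m and z of casting_a in the frame of polisher between 0.03 and 0.085 m and x of casting_b in the frame of polisher between -0.048 and 0.078 m and y of casting_b in the frame of polisher between -0.096 and 0.026 m and z of casting_b in the frame of polisher between 0.03 and 0.085 m and x of stray_1 in the frame of polisher between -0.048 and 0.078 m and y of stray_1 in the frame of polisher between -0.096 and 0.026 m and z of stray_1 in the frame of polisher between 0.03 and 0.085 m and x of stray_2 in the frame of polisher between -0.048 and 0.078 m and y of stray_2 in the frame of polisher between -0.096 and 0.026 m and z of stray_2 in the frame of polisher between 0.03 and 0.085 m and x of stray_3 in the frame of polisher between -0.048 and 0.078 m and y of stray_3 in the frame of polisher between -0.096 and 0.026 m and z of stray_3 in the frame of polisher between 0.03 and 0.085 m and x of stray_4 in the frame of polisher between -0.048 and 0.078 m and y of stray_4 in the frame of polisher between -0.096 and 0.026 m and z of stray_4 in the frame of polisher between 0.03 and 0.085 m and angle between tray's own z axis and vertical below 0.1 rad and height (world z) of tray between -0.01 and 0.008 m and linear speed of tray below 0.03 m/s); the robot touches nothing.
It fails at once if a bystander is knocked over (angle between any of cement_bottle, paste_jar, block_carton's own z axis and vertical above 0.6 rad).
It fails at once if a bystander is shoved more than 6 cm (distance of any of cement_bottle, paste_jar, block_carton, lens_cap from where it was at the start of the episode above 0.06 m).
Of stray_1, stray_2, stray_3, stray_4 only 2 to 4 are there at a start; the rules pass over those that are not, and their reading is None.
At some moment in a run one of tray, casting_a, casting_b, stray_1, stray_2, stray_3, stray_4 may be knocked a few centimetres aside while the robot is not near it.
Once in a run the grip may slacken for a moment while it holds something.
It also fails if it takes over 208 s, if anything falls off the work surface, if the arm or the gripper's body presses on something with over 40 N, if the wrist force passes 120 N, or if a joint passes its speed limit or range.

## Working session

There is one attempt and no reset: what is moved stays moved. The work goes in short steps, Python scripts to look and compute and a tool call to move; the robot and the scene stay as the last step left them, time stands still between calls to the robot, and variables do not carry over. Pictures are saved under pics/ and viewed, at most 14 in all, crops included, and the job is handed in when it is done.

Besides the shell and the picture viewer there is one more tool, called by a JSON object that holds its "op" and its "data", one argument or row to a line. play_rows: Moves the arm, as the interface text tells. Its arguments: {"type":"object","properties":{"commands":{"type":"array"},"grip_force":{"type":"number"}},"required":["commands"]}

```bash
ls; mkdir -p pics
cat > h.py <<'E'
from bench import monitor, viewer, bot, models
import numpy as np, cv2
def grab(n,save=None):
    p,d=viewer.grab_frame(n)
    if save: cv2.imwrite('pics/'+save,p[:,:,::-1])
    return p,d
def cam(n):
    m=viewer.camera_model(n); return np.array(m['mtx']),np.array(m['extrinsics'])
def ray(n,rc):
    K,E=cam(n); R=E[:3,:3];t=E[:3,3]
    return -R.T@t, R.T@np.linalg.inv(K)@np.array([rc[1],rc[0],1.])
def atz(n,rc,z):
    o,d=ray(n,rc); return o+d*(z-o[2])/d[2]
def atd(n,rc,dep):
    o,d=ray(n,rc); return o+d*dep
def proj(n,P):
    K,E=cam(n); c=E[:3,:3]@np.array(P,float)+E[:3,3]; u=K@c; return u[1]/u[2],u[0]/u[2]
def cloud(n,d):
    K,E=cam(n); r,c=np.mgrid[:480,:640]
    X=np.stack([(c-K[0,2])/K[0,0]*d,(r-K[1,2])/K[1,1]*d,d],-1)
    return (X-E[:3,3])@E[:3,:3]
E
python3 - <<'E'
from h import *
np.set_printoptions(precision=1,suppress=True)
for n in('top','side'):
    p,d=grab(n,n+'0.png'); C=cloud(n,d)
    o,_=ray(n,(240,320)); print(n,o)
    for l in ['polisher','tray','tray_grip','tray_lip','casting_a','stray_1','lid_tab','release_top','bat_grip','lid_hinge','tank_mouth','lid_press','cement_bottle','paste_jar','block_carton','lens_cap']:
        for m in models.mark_of(n,l)[:7]:
            r,c=m['centre']; ri,ci=int(np.clip(r,0,479)),int(np.clip(c,0,639))
            print(l,round(m['p'],2),np.round([r,c],1),C[ri,ci])
E
```

```text
pics
top [ 446.   -21.6 1538.4]
polisher 0.67 [262.8 266.2] [549.1 129.6 111.1]
tray 0.72 [266.7 396.5] [ 547.8 -193.5    2.7]
tray_grip 0.76 [280.9 402.8] [ 511.9 -208.4    3.2]
tray_lip 0.75 [245.  392.3] [ 602.  -184.     1.6]
casting_a 0.56 [257.6 387.8] [ 569.7 -169.3   16.7]
casting_a 0.54 [256.6 401.7] [ 572.6 -205.3   13.9]
stray_1 0.71 [259.5 452.7] [ 566.  -336.4    5.8]
stray_1 0.64 [309.9 386.3] [ 438.1 -166.6    6.8]
stray_1 0.49 [291.1 452.7] [ 484.1 -332.7   15.1]
stray_1 0.49 [212.7 346.5] [685.6 -65.   16.6]
stray_1 0.39 [213.5 404.2] [ 683.5 -214.2   14.9]
lid_tab 0.86 [293.6 282.4] [475.3  90.8 105.2]
release_top 0.6 [304.5 240.6] [448.7 191.  105.8]
bat_grip 0.42 [267.3 234.1] [533.7 198.6 160.2]
lid_hinge 0.9 [226.2 274.2] [635.9 111.2 114. ]
tank_mouth 0.74 [253.6 277.3] [570.9 103.5 110.5]
lid_press 0.57 [274.1 282.4] [520.5  90.9 109.5]
cement_bottle 0.8 [220.  165.7] [650.3 376.7 112.2]
paste_jar 0.95 [240.9 480.7] [ 608.2 -393.1   68.7]
paste_jar 0.7 [292.1 453.8] [ 481.6 -335.1   15.8]
block_carton 0.7 [170.6 354.8] [784.5 -83.8  66.3]
block_carton 0.62 [25
[... 878 characters left out ...]
.59 [192.6 285.3] [531.3 196.  145. ]
bat_grip 0.37 [227.5 262. ] [475.8  81.2 103.6]
lid_hinge 0.62 [216.3 328.9] [636.9 141.2  98.8]
lid_hinge 0.48 [323.2 317.2] [ 595.6 -177.7    0.5]
lid_hinge 0.31 [325.2 357.8] [ 676.2 -206.5   11.5]
tank_mouth 0.88 [229.2 299.2] [564.2  51.9 108.7]
lid_press 0.97 [221.2 282.2] [523.5 100.8 108.4]
lid_press 0.48 [330.5 308.7] [ 576.3 -215.1   10.4]
cement_bottle 0.86 [209.2 330.9] [653.7 375.9  14.1]
paste_jar 0.8 [402.6 334.5] [ 614.9 -442.1   24.4]
block_carton 0.8 [295.2 406.4] [ 790.  -123.    25.4]
block_carton 0.54 [377.8 301.3] [ 560.5 -353.5    6.5]
lens_cap 0.73 [217.1 329.3] [639.2 138.9  97. ]
lens_cap 0.6 [374.6 301. ] [ 560.5 -344.7    6. ]
```

Run:
```python
import cv2
a=cv2.imread('pics/top0.png')[140:350,130:530]; cv2.imwrite('pics/top0c.png',cv2.resize(a,None,fx=2,fy=2,interpolation=cv2.INTER_CUBIC))
a=cv2.imread('pics/side0.png')[150:430,200:440]; cv2.imwrite('pics/side0c.png',cv2.resize(a,(514,600),interpolation=cv2.INTER_CUBIC))
```

```text
(no output)
```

View pics/top0c.png

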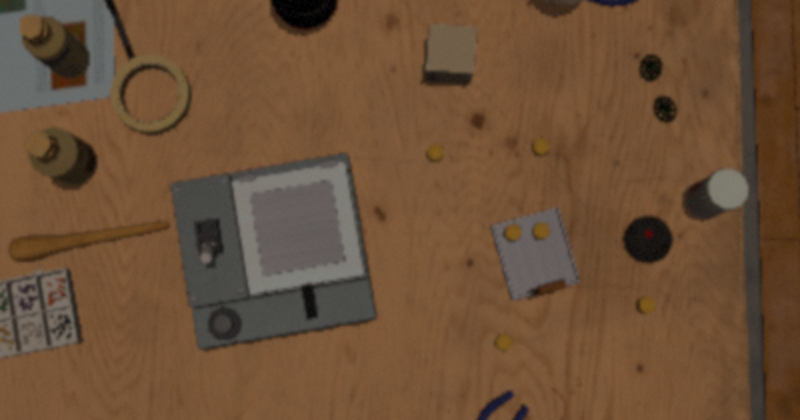

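View pics/side0c.png

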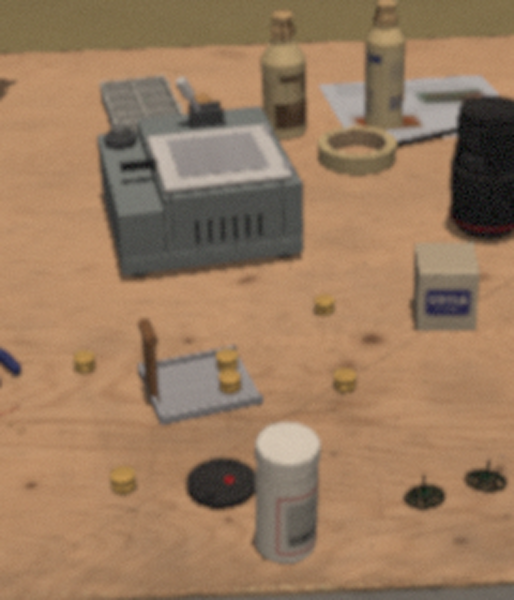

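The top view shows the tray at crop (535,255), with its grip towards the robot and two castings near the far lip. Four strays lie at crop (435,153), (541,146), (503,342) and (645,304). The polisher is shut with its bat leaning near, and the paste jar and lens cap are to the right of the tray. Next I'll refine the poses.

```bash
cat >> h.py <<'E'
np.set_printoptions(precision=1,suppress=True)
def discs(n,z=8):
    out=[]
    for l in('casting_a','stray_1'):
        for m in models.find_in(n,l):
            if m['p']>.3: out.append((l[:4],round(m['p'],2),atz(n,m['centre'],z)[:2]))
    return out
def rect(P):
    (c,s,a)=cv2.minAreaRect(P.astype(np.float32)); return np.array(c),np.array(s),a
E
python3 - <<'E'
from h import *
s=monitor.get_state(); print({k:np.round(s[k],3) for k in('time_s','position','orientation','force','gripper_width')})
for n in('top','side'):
    p,d=grab(n); C=cloud(n,d)
    for x in discs(n,8 if n=='side' else 12): print(n,x)
    for l,zr in(('polisher',(75,125)),('tray',(-3,14))):
        m=models.silhouettes(n,l)
        if not m: print('none',l); continue
        R=m[0]['region']&(d>0); P=C[R]; P=P[(P[:,2]>zr[0])&(P[:,2]<zr[1])]
        print(n,l,m[0]['p'],len(P),rect(P[:,:2]),P[:,2].min(),np.median(P[:,2]),P[:,2].max())
    for l,z in(('lid_tab',103),('release_top',108),('bat_grip',147),('lid_hinge',104),('lid_press',107),('tank_mouth',98),('tray_lip',3),('tray_grip',50),('tray',0),('polisher',0)):
        m=models.mark_of(n,l)
        if m: print(n,l,round(m[0]['p'],2),atz(n,m[0]['centre'],z))
E
```

```text
{'time_s': np.float64(1.7), 'position': array([213.2, 534.1, 205.5]), 'orientation': array([0.6, 3.1, 0. ]), 'force': array([-0.3,  0.7, -0.6]), 'gripper_width': np.float64(1.001)}
top ('cast', 0.74, array([ 556.9, -346.8]))
top ('stra', 0.56, array([ 430.8, -164.5]))
top ('stra', 0.36, array([678.8, -68. ]))
top polisher 0.92 7556 (array([544.2, 131.7]), array([205.5, 220.5]), 10.08190631866455) 75.0014708756761 103.61820881339762 124.88316438924043
top tray 0.75 1077 (array([ 547.1, -196. ]), array([100.3,  90. ]), 15.367777824401855) -2.909978889881404 3.5305976855327095 13.726372284062318
top lid_tab 0.93 [479.   80.4 103. ]
top release_top 0.67 [455.8 190.3 108. ]
top bat_grip 0.74 [542.1 117.3 147. ]
top lid_hinge 0.6 [638.2 111.7 104. ]
top lid_press 0.8 [520.4  91.4 107. ]
top tank_mouth 0.6 [561.5 105.9  98. ]
top tray_lip 0.83 [ 597. -184.    3.]
top tray_grip 0.63 [567.1 113.7  50. ]
top polisher 0.85 [555.6 133.8   0. ]
side ('cast', 0.59, array([ 575.8, -207.2]))
side ('cast', 0.34, array([522.3, 536.6]))
side ('stra', 0.59, array([ 483.1, -345.1]))
side ('stra', 0.59, array([ 431.9, -157.5]))
side ('stra', 0.56, array([673.9, -67.2]))
side ('stra', 0.43, array([ 675.9, -201.1]))
side polisher 0.77 3907 (array([542.9, 127.8]), array([206.3, 231. ]), 10.460953712463379) 75.03139396753741 100.61127212421894 124.86166081636854
side tray 0.8 1148 (array([ 544.1, -192.4]), array([102.4, 112. ]), 15.345172882080078) -2.9703080636687766 2.8439508532218274 13.590027813063989
side lid_tab 0.67 [472.5  70.  103. ]
side release_top 0.65 [ 562.8 -467.1  108. ]
side bat_grip 0.65 [526.1 191.  147. ]
side lid_hinge 0.56 [641.1 118.  104. ]
side lid_press 0.87 [522.6  89.5 107. ]
side tank_mouth 0.87 [568.5  74.3  98. ]
side tray_lip 0.72 [ 597.5 -172.     3. ]
side tray_grip 0.58 [ 500.  -210.4   50. ]
side polisher 0.87 [543.2 126.9   0. ]
```

```bash
cat >> h.py <<'E'
def yaw():
    from scipy.spatial.transform import Rotation as R
    return np.degrees(np.arctan2(*R.from_rotvec(monitor.get_state()['orientation']).as_matrix()[[1,0],1]))%180
def brass(n,z=None):
    p,d=grab(n); C=cloud(n,d); h=cv2.cvtColor(p,cv2.COLOR_RGB2HSV)
    m=((h[...,0]>18)&(h[...,0]<32)&(h[...,1]>120)&(h[...,2]>100)).astype(np.uint8)
    k,L,st,ce=cv2.connectedComponentsWithStats(m,connectivity=4)
    for i in range(1,k):
        if 8<st[i,4]<250:
            Q=C[(L==i)&(d>0)]
            if len(Q) and -420<np.median(Q[:,1])<250 and np.median(Q[:,0])<760: print(n,st[i,4],ce[i][::-1],'plane',atz(n,ce[i][::-1],z or (12 if n=='top' else 11))[:2],'cloud',np.median(Q,0), Q[:,2].max())
    return p,d
E
python3 - <<'E'
from h import *
print(yaw())
p,d=brass('top'); 
for rc in((213,404),(257,388),(310,386)): print(cv2.cvtColor(p,cv2.COLOR_RGB2HSV)[rc])
brass('side')
E
```

```text
68.23940418774168
top 20 [213.2 399.3] plane [ 683.6 -202.4] cloud [ 683.3 -202.4   16.5] 20.403363042283093
top 13 [215.5 348.4] plane [677.3 -71.3] cloud [677.3 -72.6  15.3] 19.733776490424553
top 21 [255.  399.3] plane [ 575.4 -201.2] cloud [ 574.7 -200.2   19. ] 25.103308810458163
top 22 [310.9 381.3] plane [ 433.3 -154.2] cloud [ 433.  -154.4   16.5] 21.44757807024512
[ 18 174 116]
[ 19 192 125]
[ 16 166 112]
```

{"op": "play_rows", "data": {
  "commands": [
    {"grip":0,"delta_pos":[18,-56,0],"roll":-0.18},
    {"grip":0,"delta_pos":[18,-56,0],"roll":-0.18},
    {"grip":0,"delta_pos":[18,-56,0],"roll":-0.18},
    {"grip":0,"delta_pos":[18,-56,0],"roll":-0.18},
    {"grip":0,"delta_pos":[18,-56,0],"roll":-0.18},
    {"grip":0,"delta_pos":[18,-56,0],"roll":-0.18},
    {"grip":0,"delta_pos":[18,-56,0],"roll":-0.18},
    {"grip":0,"delta_pos":[18,-56,0],"roll":-0.18},
    {"grip":0,"delta_pos":[18,-56,-20],"roll":-0.18},
    {"grip":0,"delta_pos":[18,-56,-25],"roll":-0.18},
    {"grip":0,"delta_pos":[18,-56,-25],"roll":-0.18},
    {"grip":0,"delta_pos":[18,-56,-25],"roll":-0.18}
  ],
  "grip_force": 15
}}

```text
time_s: 4.8
position: [428.6, -136.4, 111.8]
orientation: [3.003, 0.921, 0.002]
force: [0.7, 1.1, 0.1]
gripper_width: 0.497
gripper_force: 0.0
```

```bash
sed -i 's/m=((h\[.*$/m=((h[...,0]>13)\&(h[...,0]<32)\&(h[...,1]>145)\&(h[...,2]>(95 if n=="top" else 80))\&(C[...,2]>6)\&(C[...,2]<32)).astype(np.uint8)/' h.py
python3 - <<'E'
from h import *
s=monitor.get_state(); print(s['position'],yaw(),s['gripper_width'],s['q'])
brass('top');brass('side')
E
```

```text
[ 428.6 -136.4  111.8] 124.0924362656875 0.496553883609505 [-0.5  0.2  1.9  0.   1.1  0.5]
top 54 [212.4 400.4] plane [ 685.5 -205.2] cloud [ 685.5 -204.5   14.3] 25.335879931749844
top 54 [215.4 347.4] plane [677.5 -68.7] cloud [677.2 -67.8  15.3] 21.75861861341119
top 41 [255.  400.2] plane [ 575.3 -203.6] cloud [ 574.9 -202.4   19.2] 27.029707980295136
top 41 [255.8 386. ] plane [ 573.3 -167.3] cloud [ 572.3 -166.5   18.4] 26.74766954428169
top 57 [291.8 453.5] plane [ 482.1 -337. ] cloud [ 481.7 -336.2   16.1] 23.830869729646487
side 11 [290.4 350.7] plane [675.1 -71.6] cloud [673.3 -78.   15.2] 16.249212999284968
side 18 [324.  306.2] plane [ 573.  -194.7] cloud [ 572.8 -205.3   17.1] 19.615461932025276
side 15 [325.6 362. ] plane [ 686.1 -208.6] cloud [ 685.9 -214.8   15.4] 18.324914780892634
side 24 [371.8 256.7] plane [ 480.  -339.2] cloud [ 481.1 -344.    15. ] 18.24956469989709
```

{"op": "play_rows", "data": {
  "commands": [
    {"grip":0,"delta_pos":[4,-20,-20],"roll":-0.17},
    {"grip":0,"delta_pos":[0,0,-30],"roll":-0.16},
    {"grip":0,"delta_pos":[0,0,-40]},
    {"grip":0,"delta_pos":[0,0,-14]},
    {"grip":0,"delta_pos":[0,0,0]},
    {"grip":-1,"delta_pos":[0,0,0]},
    {"grip":-1,"delta_pos":[0,0,0]},
    {"grip":-1,"delta_pos":[0,0,0]},
    {"grip":-1,"delta_pos":[0,0,0]}
  ],
  "grip_force": 15
}}

```text
invalid input at $.commands[2]: expected keys grip, delta_pos, roll
```

{"op": "play_rows", "data": {
  "commands": [
    {"grip":0,"delta_pos":[4,-20,-20],"roll":-0.17},
    {"grip":0,"delta_pos":[0,0,-30],"roll":-0.16},
    {"grip":0,"delta_pos":[0,0,-40],"roll":0},
    {"grip":0,"delta_pos":[0,0,-14],"roll":0},
    {"grip":0,"delta_pos":[0,0,0],"roll":0},
    {"grip":-1,"delta_pos":[0,0,0],"roll":0},
    {"grip":-1,"delta_pos":[0,0,0],"roll":0},
    {"grip":-1,"delta_pos":[0,0,0],"roll":0},
    {"grip":-1,"delta_pos":[0,0,0],"roll":0}
  ],
  "grip_force": 15
}}

```text
time_s: 6.02
position: [432.6, -154.5, 8.9]
orientation: [3.112, 0.425, 0.002]
force: [0.0, 0.4, 5.6]
gripper_width: 0.226
gripper_force: 15.0
```

{"op": "play_rows", "data": {
  "commands": [
    {"grip":-1,"delta_pos":[0,0,50],"roll":0},
    {"grip":-1,"delta_pos":[0,0,50],"roll":0},
    {"grip":-1,"delta_pos":[40,-24,0],"roll":0},
    {"grip":-1,"delta_pos":[47,-25,0],"roll":0},
    {"grip":-1,"delta_pos":[0,0,-30],"roll":0},
    {"grip":-1,"delta_pos":[0,0,-35],"roll":0},
    {"grip":-1,"delta_pos":[0,0,-20],"roll":0},
    {"grip":-1,"delta_pos":[0,0,-8],"roll":0},
    {"grip":-1,"delta_pos":[0,0,0],"roll":0}
  ],
  "grip_force": 15
}}

```text
time_s: 7.15
position: [518.8, -203.2, 14.9]
orientation: [-3.112, -0.426, 0.001]
force: [-0.5, 0.5, -0.2]
gripper_width: 0.228
gripper_force: 15.0
```

{"op": "play_rows", "data": {
  "commands": [
    {"grip":-1,"delta_pos":[0,0,-2],"roll":0},
    {"grip":-0.3,"delta_pos":[0,0,0],"roll":0},
    {"grip":-0.3,"delta_pos":[0,0,0],"roll":0},
    {"grip":-0.3,"delta_pos":[0,0,40],"roll":0},
    {"grip":-0.3,"delta_pos":[0,0,50],"roll":0},
    {"grip":0,"delta_pos":[-12,-45,0],"roll":0},
    {"grip":0,"delta_pos":[-13,-45,0],"roll":0},
    {"grip":0,"delta_pos":[-13,-45,0],"roll":0},
    {"grip":0,"delta_pos":[0,0,-45],"roll":0},
    {"grip":0,"delta_pos":[0,0,-40],"roll":0},
    {"grip":0,"delta_pos":[0,0,-10],"roll":0},
    {"grip":0,"delta_pos":[0,0,0],"roll":0}
  ],
  "grip_force": 15
}}

```text
time_s: 8.65
position: [481.2, -338.2, 8.3]
orientation: [3.113, 0.426, -0.0]
force: [1.2, -0.6, 0.2]
gripper_width: 0.5
gripper_force: 0.0
```

Run:
```python
from h import *
s=monitor.get_state(); print(s['position'],s['force'])
brass('top')
```

```text
[ 481.2 -338.2    8.3] [ 1.2 -0.6  0.2]
top 54 [212.5 400.4] plane [ 685.2 -205.4] cloud [ 685.2 -205.2   14.9] 21.802425886741517
top 53 [215.4 347.4] plane [677.4 -68.8] cloud [676.7 -67.9  15.3] 24.194029186309088
top 42 [255.  400.2] plane [ 575.2 -203.4] cloud [ 574.8 -202.4   17.7] 23.74634839163709
top 42 [255.8 385.9] plane [ 573.1 -167.1] cloud [ 572.1 -166.7   18.6] 27.912186743648242
top 43 [276.9 399.7] plane [ 519.4 -201.7] cloud [ 518.8 -201.4   18.9] 25.07334252430819
```

{"op": "play_rows", "data": {
  "commands": [
    {"grip":-1,"delta_pos":[0,0,0],"roll":0},
    {"grip":-1,"delta_pos":[0,0,0],"roll":0},
    {"grip":-1,"delta_pos":[0,0,0],"roll":0},
    {"grip":-1,"delta_pos":[0,0,45],"roll":0},
    {"grip":-1,"delta_pos":[0,0,45],"roll":0},
    {"grip":-1,"delta_pos":[20,47,0],"roll":0},
    {"grip":-1,"delta_pos":[21,47,0],"roll":0},
    {"grip":-1,"delta_pos":[21,47,0],"roll":0},
    {"grip":-1,"delta_pos":[0,0,-40],"roll":0},
    {"grip":-1,"delta_pos":[0,0,-35],"roll":0},
    {"grip":-1,"delta_pos":[0,0,-10],"roll":0},
    {"grip":-1,"delta_pos":[0,0,0],"roll":0}
  ],
  "grip_force": 15
}}

```text
time_s: 10.2
position: [543.1, -197.4, 13.2]
orientation: [-3.113, -0.425, 0.0]
force: [-0.0, -0.1, -0.5]
gripper_width: 0.229
gripper_force: 15.0
```

{"op": "play_rows", "data": {
  "commands": [
    {"grip":-0.3,"delta_pos":[0,0,0],"roll":0},
    {"grip":-0.3,"delta_pos":[0,0,0],"roll":0},
    {"grip":-0.3,"delta_pos":[0,0,50],"roll":0},
    {"grip":0,"delta_pos":[20,-1,20],"roll":0.175},
    {"grip":0,"delta_pos":[20,-1,0],"roll":0.175},
    {"grip":0,"delta_pos":[20,-1,0],"roll":0.175},
    {"grip":0,"delta_pos":[20,-1,0],"roll":0.175},
    {"grip":0,"delta_pos":[20,-1,0],"roll":0.175},
    {"grip":0,"delta_pos":[20,-2,0],"roll":0.175},
    {"grip":0,"delta_pos":[22,-2,0],"roll":0.175},
    {"grip":0,"delta_pos":[0,0,-20],"roll":0.175},
    {"grip":0,"delta_pos":[0,0,-30],"roll":0.17}
  ],
  "grip_force": 15
}}

```text
time_s: 11.7
position: [686.6, -206.9, 34.4]
orientation: [1.892, 2.503, 0.002]
force: [-0.0, 0.1, -1.3]
gripper_width: 0.503
gripper_force: 0.0
```

Run:
```python
from h import *
s=monitor.get_state(); print(s['position'],s['force'],yaw())
brass('top');brass('side')
```

```text
[ 686.6 -206.9   34.4] [-0.   0.1 -1.3] 15.847824277156537
top 53 [215.4 347.4] plane [677.5 -68.7] cloud [677.8 -67.7  14.6] 22.233997361429388
side 48 [322.  306.7] plane [ 574.3 -187.7] cloud [ 574.9 -202.4   17.2] 20.096315732868
side 16 [324.4 291.7] plane [ 543.4 -194.1] cloud [ 543.4 -205.8   18.1] 19.867176095036147
side 19 [327.4 279.1] plane [ 517.9 -202.6] cloud [ 518.3 -211.2   17.2] 20.90777856456906
```

{"op": "play_rows", "data": {
  "commands": [
    {"grip":0,"delta_pos":[-1,1,-26],"roll":0},
    {"grip":0,"delta_pos":[0,0,0],"roll":0},
    {"grip":-1,"delta_pos":[0,0,0],"roll":0},
    {"grip":-1,"delta_pos":[0,0,0],"roll":0},
    {"grip":-1,"delta_pos":[0,0,0],"roll":0},
    {"grip":-1,"delta_pos":[0,0,50],"roll":0},
    {"grip":-1,"delta_pos":[-40,-6,0],"roll":0},
    {"grip":-1,"delta_pos":[-40,-6,0],"roll":0},
    {"grip":-1,"delta_pos":[-40,-6,0],"roll":0},
    {"grip":-1,"delta_pos":[-40,-7,0],"roll":0},
    {"grip":-1,"delta_pos":[0,0,-30],"roll":0},
    {"grip":-1,"delta_pos":[0,0,-10],"roll":0}
  ],
  "grip_force": 15
}}

```text
time_s: 13.3
position: [523.2, -230.3, 16.7]
orientation: [-1.901, -2.5, 0.0]
force: [0.0, -0.5, -0.6]
gripper_width: 0.229
gripper_force: 15.0
```

{"op": "play_rows", "data": {
  "commands": [
    {"grip":-1,"delta_pos":[1.5,-0.5,-1],"roll":0},
    {"grip":-0.35,"delta_pos":[0,0,0],"roll":0},
    {"grip":-0.35,"delta_pos":[0,0,0],"roll":0},
    {"grip":-0.35,"delta_pos":[0,0,50],"roll":0},
    {"grip":0,"delta_pos":[38,40,0],"roll":0},
    {"grip":0,"delta_pos":[38,40,0],"roll":0},
    {"grip":0,"delta_pos":[38,40,0],"roll":0},
    {"grip":0,"delta_pos":[39,41,0],"roll":0},
    {"grip":0,"delta_pos":[0,0,-40],"roll":0},
    {"grip":0,"delta_pos":[0,0,-18],"roll":0},
    {"grip":0,"delta_pos":[0,0,0],"roll":0},
    {"grip":0,"delta_pos":[0,0,0],"roll":0}
  ],
  "grip_force": 15
}}

```text
time_s: 14.8
position: [679.0, -70.6, 9.3]
orientation: [1.901, 2.499, 0.001]
force: [0.4, -0.2, -0.3]
gripper_width: 0.5
gripper_force: 0.0
```

Run:
```python
from h import *
s=monitor.get_state(); print(s['position'],s['force'],yaw())
brass('top');p,d=brass('side')
for n in ('top','side'):
    p,d=grab(n,n+'1.png'); C=cloud(n,d)
    m=models.silhouettes(n,'tray'); R=m[0]['region']&(d>0); P=C[R]; P=P[(P[:,2]>-3)&(P[:,2]<14)]; print(rect(P[:,:2]))
```

```text
[679.  -70.6   9.3] [ 0.4 -0.2 -0.3] 15.467276540025209
top 41 [256.1 387.9] plane [ 572.3 -172. ] cloud [ 572.  -171.7   18.9] 25.061646031845566
top 43 [256.5 401.6] plane [ 571.5 -207. ] cloud [ 571.9 -206.4   19. ] 25.58996923969985
top 40 [268.3 398. ] plane [ 541.2 -197.5] cloud [ 541.3 -196.9   18.4] 24.36983802684422
top 44 [273.8 410.6] plane [ 527.4 -229.3] cloud [ 526.6 -228.1   18.3] 24.073336552083923
top 42 [278.  399.5] plane [ 516.7 -201.1] cloud [ 516.3 -200.3   18.9] 25.076809110693524
side 13 [318.6 305.2] plane [ 571.3 -175.2] cloud [ 571.1 -183.1   16.6] 20.297811864610487
side 20 [325.6 289.8] plane [ 539.6 -198. ] cloud [ 540.3 -207.4   17.4] 20.019455921838624
side 15 [326.8 277.5] plane [ 514.7 -200.4] cloud [ 514.2 -209.2   17.2] 20.287755975653855
side 9 [328.6 304.8] plane [ 569.9 -210.5] cloud [ 570.3 -217.4   15.8] 18.87015843309608
side 14 [333.7 281.7] plane [ 523.6 -224.8] cloud [ 524.7 -234.7   18.2] 20.123256734821112
(array([ 544. , -197.4]), array([100.8,  89.9]), 10.829377174377441)
(array([ 535.5, -171.2]), array([ 99.3, 156.1]), 10.207488059997559)
```

{"op": "play_rows", "data": {
  "commands": [
    {"grip":-1,"delta_pos":[0,0,-1],"roll":0},
    {"grip":-1,"delta_pos":[0,0,0],"roll":0},
    {"grip":-1,"delta_pos":[0,0,0],"roll":0},
    {"grip":-1,"delta_pos":[0,0,50],"roll":-0.08},
    {"grip":-1,"delta_pos":[-41,-26,0],"roll":0},
    {"grip":-1,"delta_pos":[-42,-26,0],"roll":0},
    {"grip":-1,"delta_pos":[-42,-26,0],"roll":0},
    {"grip":-1,"delta_pos":[-42,-27,0],"roll":0},
    {"grip":-1,"delta_pos":[0,0,-30],"roll":0},
    {"grip":-1,"delta_pos":[0,0,-9],"roll":0},
    {"grip":-1,"delta_pos":[0,0,0],"roll":0}
  ],
  "grip_force": 15
}}

```text
time_s: 16.48
position: [511.6, -174.4, 17.7]
orientation: [-1.998, -2.423, 0.0]
force: [-0.2, -0.5, 0.1]
gripper_width: 0.223
gripper_force: 15.0
```

{"op": "play_rows", "data": {
  "commands": [
    {"grip":-0.4,"delta_pos":[0,0,0],"roll":0},
    {"grip":-0.4,"delta_pos":[0,0,0],"roll":0},
    {"grip":-0.4,"delta_pos":[0,0,50],"roll":0},
    {"grip":-0.4,"delta_pos":[-10,15,50],"roll":-0.175},
    {"grip":-1,"delta_pos":[-10,50,50],"roll":-0.175},
    {"grip":-1,"delta_pos":[-10,55,20],"roll":-0.175},
    {"grip":-1,"delta_pos":[-10,55,0],"roll":-0.175},
    {"grip":-1,"delta_pos":[-10,50,0],"roll":-0.175},
    {"grip":-1,"delta_pos":[0,50,0],"roll":-0.175},
    {"grip":-1,"delta_pos":[0,40,0],"roll":-0.175},
    {"grip":-1,"delta_pos":[0,0,0],"roll":-0.175},
    {"grip":-1,"delta_pos":[0,0,0],"roll":-0.18}
  ],
  "grip_force": 15
}}

```text
time_s: 17.98
position: [463.4, 131.1, 182.5]
orientation: [3.127, 0.301, 0.002]
force: [-0.1, -0.2, 0.6]
gripper_width: 0.003
gripper_force: 0.0
```

Run:
```python
from h import *
s=monitor.get_state(); print(s['position'],s['force'],yaw())
brass('top')
for n in ('top','side'):
    p,d=grab(n,n+'2.png'); C=cloud(n,d)
    m=models.silhouettes(n,'tray')
    if m: R=m[0]['region']&(d>0); P=C[R]; P=P[(P[:,2]>-3)&(P[:,2]<14)]; print(rect(P[:,:2]))
    if n=='side':
        m=models.silhouettes(n,'release_top'); print([(round(x['p'],2),x['centre'],C[int(x['centre'][0]),int(x['centre'][1])]) for x in m])
    for x in models.mark_of(n,'release_top')[:2]: print(x)
a=cv2.imread('pics/top2.png')[190:340,210:450]; b=cv2.resize(a,(800,500),interpolation=cv2.INTER_CUBIC); cv2.imwrite('pics/top2c.png',b)
```

```text
[463.4 131.1 182.5] [-0.1 -0.2  0.6] 100.98660726417074
top 41 [256.1 387.9] plane [ 572.3 -172. ] cloud [ 571.9 -171.6   18.9] 26.693809318000536
top 42 [256.4 401.6] plane [ 571.7 -207.2] cloud [ 572.3 -206.9   17.3] 27.805504057602242
top 38 [268.4 397.9] plane [ 540.9 -197.3] cloud [ 541.4 -196.6   19.8] 26.3941935034398
top 44 [273.8 410.6] plane [ 527.4 -229.3] cloud [ 526.7 -228.    18.3] 28.0323174661156
top 42 [278.  399.5] plane [ 516.7 -201.1] cloud [ 516.3 -200.3   19.3] 25.50887801468305
top 42 [279.1 388.2] plane [ 513.8 -172.3] cloud [ 513.6 -171.6   18.2] 24.186664145711994
(array([ 543.2, -198.5]), array([105.1,  93.7]), 11.23300838470459)
(array([ 534.3, -153. ]), array([103.6, 193.2]), 10.362923622131348)
[(0.44, [209.8, 256.1], array([455.9, 183.4, 106.5])), (0.28, [379.0, 336.0], array([ 618.7, -443.2,   73.4]))]
{'centre': [403.6, 333.1], 'p': 0.45}
{'centre': [205.6, 255.5], 'p': 0.38}
```

View pics/top2c.png

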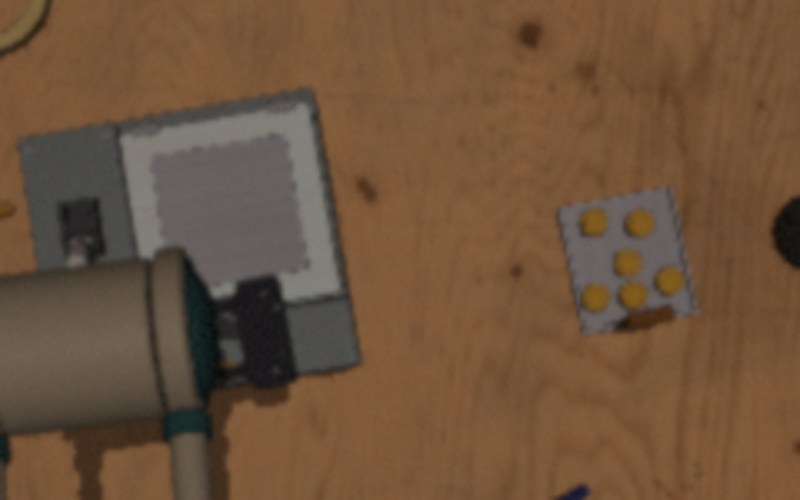

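All six castings lie on the tray (crop around (630,265)), and the gripper is over the polisher's front deck. Next I'll press the release at about (455,188).

{"op": "play_rows", "data": {
  "commands": [
    {"grip":-1,"delta_pos":[-8,29,0],"roll":-0.02},
    {"grip":-1,"delta_pos":[0,28,-20],"roll":0},
    {"grip":-1,"delta_pos":[0,0,-30],"roll":0},
    {"grip":-1,"delta_pos":[0,0,-18],"roll":0},
    {"grip":-1,"delta_pos":[0,0,-4],"roll":0},
    {"grip":-1,"delta_pos":[0,0,-4],"roll":0},
    {"grip":-1,"delta_pos":[0,0,-3],"roll":0}
  ],
  "grip_force": 15
}}

```text
time_s: 19.25
position: [455.3, 186.9, 103.6]
orientation: [3.129, 0.275, -0.0]
force: [-1.7, -1.0, 3.5]
gripper_width: 0.008
gripper_force: 1.6
```

{"op": "play_rows", "data": {
  "commands": [
    {"grip":-1,"delta_pos":[0,0,-3],"roll":0},
    {"grip":-1,"delta_pos":[0,0,-2],"roll":0},
    {"grip":-1,"delta_pos":[0,0,0],"roll":0}
  ],
  "grip_force": 15
}}

```text
time_s: 19.62
position: [455.4, 186.9, 100.8]
orientation: [3.129, 0.275, 0.002]
force: [-6.8, -2.0, 20.3]
gripper_width: 0.002
gripper_force: 10.5
```

Run:
```python
from h import *
p,d=grab('side','side3.png'); C=cloud('side',d)
for l in('lid_tab','lid'): print([(round(x['p'],2),x['centre'],C[int(x['centre'][0]),int(x['centre'][1])]) for x in models.find_in('side',l)])
a=p[150:310,220:380]; cv2.imwrite('pics/side3c.png',cv2.resize(a[:,:,::-1],(480,480),interpolation=cv2.INTER_CUBIC))
```

```text
[]
[(0.82, [213.7, 296.7], array([558.4,  77.1, 138.8]))]
```

View pics/side3c.png

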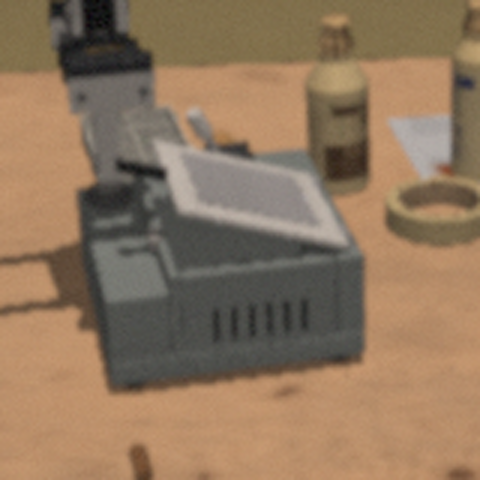

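The side view shows the lid resting half open at about 0.35 rad, with the tab at crop (140,165). Next I'll rise and go to the tab.

{"op": "play_rows", "data": {
  "commands": [
    {"grip":-1,"delta_pos":[0,0,30],"roll":0},
    {"grip":-1,"delta_pos":[0,0,50],"roll":0},
    {"grip":-0.25,"delta_pos":[0,0,45],"roll":0},
    {"grip":-0.25,"delta_pos":[10,-33,0],"roll":0},
    {"grip":-0.25,"delta_pos":[10,-33,0],"roll":0},
    {"grip":-0.25,"delta_pos":[9,-35,0],"roll":0},
    {"grip":-0.25,"delta_pos":[0,0,-20],"roll":0},
    {"grip":-0.25,"delta_pos":[0,0,0],"roll":0}
  ],
  "grip_force": 8
}}

```text
time_s: 20.78
position: [484.1, 85.6, 202.0]
orientation: [-3.13, -0.274, 0.002]
force: [-0.2, 0.1, 0.8]
gripper_width: 0.372
gripper_force: 0.0
```

Run:
```python
from h import *
s=monitor.get_state(); print(s['position'],s['force'],yaw())
from itertools import product
for n in('side','top'):
    p,d=grab(n,n+'4.png'); C=cloud(n,d)
    for l in('lid_tab','lid_press'): print(n,l,[(round(x['p'],2),x['centre'],C[int(x['centre'][0]),int(x['centre'][1])]) for x in models.mark_of(n,l)])
print('expected',proj('side',(484,85.4,161)),proj('top',(484,85.4,161)))
P=cv2.imread('pics/side4.png')[150:270,220:340]; cv2.imwrite('pics/side4c.png',cv2.resize(P,(600,600),interpolation=cv2.INTER_CUBIC))
```

```text
[484.1  85.6 202. ] [-0.2  0.1  0.8] 99.99006598829375
side lid_tab [(0.61, [204.7, 262.2], array([479.6,  82.3, 162.7]))]
side lid_press [(0.86, [206.5, 284.1], array([530.1, 102.6, 146.8]))]
top lid_tab []
top lid_press [(0.43, [271.0, 398.1], array([ 533.7, -196.1,   24.2]))]
expected (np.float64(204.0959327454301), np.float64(263.99041160092247)) (np.float64(288.7139170908428), np.float64(282.47808884361416))
```

View pics/side4c.png

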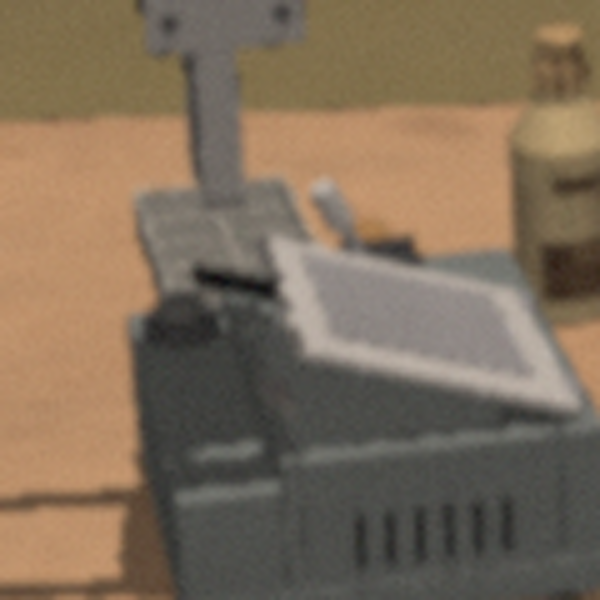

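The gripper tip, at crop (220,205), is directly above the tab at (235,285), and the prediction agrees with the detection. I'll descend and pinch.

{"op": "play_rows", "data": {
  "commands": [
    {"grip":-0.25,"delta_pos":[-1,0,-25],"roll":0},
    {"grip":-0.25,"delta_pos":[0,0,-28],"roll":0},
    {"grip":-0.25,"delta_pos":[0,0,0],"roll":0},
    {"grip":-1,"delta_pos":[0,0,0],"roll":0},
    {"grip":-1,"delta_pos":[0,0,0],"roll":0},
    {"grip":-1,"delta_pos":[0,0,0],"roll":0}
  ],
  "grip_force": 10
}}

```text
time_s: 21.82
position: [484.7, 84.2, 151.0]
orientation: [3.125, 0.276, 0.004]
force: [1.8, -5.5, 0.3]
gripper_width: 0.146
gripper_force: 10.0
```

```bash
python3 -c "
import numpy as np
t=np.linspace(.358,1.778,15);x=-168*np.cos(t);z=168*np.sin(t)
for a,b in zip(np.diff(x),np.diff(z)):print('[%.1f, %.1f, %.1f]'%(a*.9845,a*.1754,b))"
```

```text
[6.7, 1.2, 15.6]
[8.2, 1.5, 14.9]
[9.6, 1.7, 13.9]
[11.0, 2.0, 12.9]
[12.2, 2.2, 11.7]
[13.3, 2.4, 10.4]
[14.3, 2.5, 9.0]
[15.1, 2.7, 7.4]
[15.7, 2.8, 5.9]
[16.3, 2.9, 4.2]
[16.6, 3.0, 2.5]
[16.8, 3.0, 0.8]
[16.7, 3.0, -0.9]
[16.6, 3.0, -2.7]
```

{"op": "play_rows", "data": {
  "commands": [
    {"grip":-1,"delta_pos":[6.7,1.2,15.6],"roll":0},
    {"grip":-1,"delta_pos":[8.2,1.5,14.9],"roll":0},
    {"grip":-1,"delta_pos":[9.6,1.7,13.9],"roll":0},
    {"grip":-1,"delta_pos":[11,2,12.9],"roll":0},
    {"grip":-1,"delta_pos":[12.2,2.2,11.7],"roll":0}
  ],
  "grip_force": 10
}}

```text
time_s: 22.45
position: [531.6, 92.5, 220.1]
orientation: [3.125, 0.275, 0.001]
force: [0.8, -5.7, -2.1]
gripper_width: 0.152
gripper_force: 10.0
```

{"op": "play_rows", "data": {
  "commands": [
    {"grip":-1,"delta_pos":[13.3,2.4,10.4],"roll":0},
    {"grip":-1,"delta_pos":[14.3,2.5,9],"roll":0},
    {"grip":-1,"delta_pos":[15.1,2.7,7.4],"roll":0},
    {"grip":-1,"delta_pos":[15.7,2.8,5.9],"roll":0},
    {"grip":-1,"delta_pos":[16.3,2.9,4.2],"roll":0},
    {"grip":-1,"delta_pos":[16.6,3,2.5],"roll":0},
    {"grip":-1,"delta_pos":[16.8,3,0.8],"roll":0},
    {"grip":-1,"delta_pos":[16.7,3,-0.9],"roll":0},
    {"grip":-1,"delta_pos":[16.6,3,-2.7],"roll":0}
  ],
  "grip_force": 10
}}

```text
time_s: 23.58
position: [674.0, 117.8, 257.1]
orientation: [3.126, 0.273, 0.004]
force: [0.8, -4.1, 0.5]
gripper_width: 0.148
gripper_force: 10.0
```

Run:
```python
from h import *
p,d=grab('side','side5.png'); cv2.imwrite('pics/side5c.png',cv2.resize(p[80:270,220:410,::-1],(570,570),interpolation=cv2.INTER_CUBIC))
```

```text
(no output)
```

View pics/side5c.png

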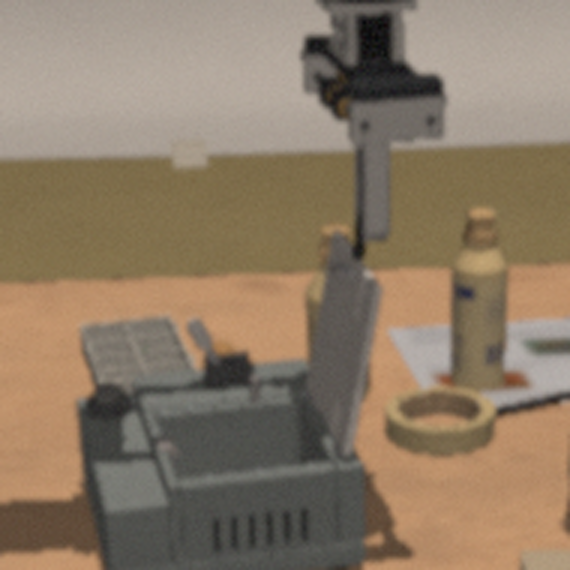

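The lid stands back at about 1.78 rad, above the open tank. I'll release it and go back to the tray.

{"op": "play_rows", "data": {
  "commands": [
    {"grip":-0.5,"delta_pos":[0,0,0],"roll":0},
    {"grip":-0.2,"delta_pos":[0,0,0],"roll":0},
    {"grip":-0.2,"delta_pos":[0,0,25],"roll":0},
    {"grip":-0.2,"delta_pos":[0,0,35],"roll":0},
    {"grip":-0.2,"delta_pos":[-20,-40,0],"roll":0},
    {"grip":0.2,"delta_pos":[-22,-42,0],"roll":0},
    {"grip":0.2,"delta_pos":[-22,-42,-20],"roll":0},
    {"grip":0.2,"delta_pos":[-22,-42,-20],"roll":0},
    {"grip":0.2,"delta_pos":[-22,-42,-20],"roll":0},
    {"grip":0.2,"delta_pos":[-22,-42,-30],"roll":0},
    {"grip":0.2,"delta_pos":[-22,-42,-30],"roll":0},
    {"grip":0.2,"delta_pos":[-24,-32,-30],"roll":0.02}
  ],
  "grip_force": 10
}}

```text
time_s: 25.12
position: [495.4, -204.8, 164.9]
orientation: [3.127, 0.307, 0.001]
force: [0.3, -0.2, -0.1]
gripper_width: 0.6
gripper_force: 0.0
```

Run:
```python
from h import *
s=monitor.get_state(); print(s['position'],s['force'],yaw())
print('grip from pic2',atz('top',(285.4,405),79))
p,d=brass('top')
for n in('side',):
    p,d=grab(n,n+'6.png'); C=cloud(n,d)
    for l in('tray_grip','tray_lip','lid'): print(n,l,[(round(x['p'],2),x['centre'],C[int(x['centre'][0]),int(x['centre'][1])]) for x in models.find_in(n,l)[:2]])
    # wooden grip: points near expected place with z 20..80
    m=(abs(C[...,0]-498)<25)&(abs(C[...,1]+206)<40)&(C[...,2]>25)&(C[...,2]<85); P=C[m]; print(len(P),P.min(0),np.median(P,0),P.max(0), rect(P[:,:2]))
m=models.silhouettes('top','tray')
p,d=grab('top'); C=cloud('top',d); R=m[0]['region']; P=C[R&(abs(C[...,2]-5)<9)]; print(rect(P[:,:2]))
```

```text
[ 495.4 -204.8  164.9] [ 0.3 -0.2 -0.1] 101.20205085373244
grip from pic2 [ 495.6 -206.3   79. ]
top 42 [256.1 387.8] plane [ 572.3 -171.8] cloud [ 571.8 -171.2   18.8] 25.55829035669751
top 31 [256.  400.7] plane [ 572.9 -204.8] cloud [ 572.1 -204.4   19.5] 23.542127400455634
top 11 [266.8 396.6] plane [ 545.1 -194.1] cloud [ 544.2 -193.9   17.8] 21.745391742813197
side tray_grip [(0.95, [332.4, 290.0], array([ 539.7, -209.5,    3.4])), (0.54, [190.2, 342.1], array([668.5,  89.1, 188.2]))]
side tray_lip [(0.86, [331.2, 292.5], array([ 543.8, -208.2,    4.7])), (0.62, [193.9, 339.5], array([661.9,  96.9, 177.7]))]
side lid [(0.64, [190.0, 339.2], array([662.2, 100.2, 183.9]))]
166 [ 489.  -228.6   25.1] [ 497.4 -221.7   63.9] [ 504.  -191.    79.7] (array([ 496.4, -209.9]), array([11.4, 38.4]), 9.463448524475098)
(array([799.4, -99.6]), array([54.9, 90.1]), 62.14947509765625)
```

{"op": "play_rows", "data": {
  "commands": [
    {"grip":0.2,"delta_pos":[1.5,-3,-50],"roll":0},
    {"grip":0.2,"delta_pos":[0,0,-50],"roll":0},
    {"grip":0.2,"delta_pos":[0,0,-35],"roll":0},
    {"grip":0.2,"delta_pos":[0,0,-6],"roll":0},
    {"grip":-1,"delta_pos":[0,0,0],"roll":0},
    {"grip":-1,"delta_pos":[0,0,0],"roll":0},
    {"grip":-1,"delta_pos":[0,0,0],"roll":0},
    {"grip":-1,"delta_pos":[0,0,6],"roll":0},
    {"grip":-1,"delta_pos":[0,0,6],"roll":0},
    {"grip":-1,"delta_pos":[0,0,0],"roll":0}
  ],
  "grip_force": 60
}}

```text
time_s: 26.72
position: [498.2, -207.2, 37.0]
orientation: [3.126, 0.306, 0.001]
force: [0.4, 0.1, -3.5]
gripper_width: 0.36
gripper_force: 60.0
```

```bash
cat >> h.py <<'E'
def trayfit(n='side',zr=(0,10**3),box=None):
    p,d=grab(n); C=cloud(n,d); m=models.silhouettes(n,'tray')
    if not m: print('no tray'); return
    P=C[m[0]['region']&(d>0)]; c=np.median(P,0); P=P[np.linalg.norm(P-c,axis=1)<75]
    for _ in range(6):
        c=P.mean(0); nn=np.linalg.svd(P-c,full_matrices=False)[2][2]; nn*=np.sign(nn[2]); r=(P-c)@nn; Q=P[abs(r)<max(3,1.0*np.std(r))]
        if len(Q)<60: break
        P=Q
    print('tray',m[0]['p'],len(P),'c',c,'n',np.round(nn,2),'tilt deg',np.degrees(np.arccos(nn[2])))
E
python3 - <<'E'
from h import *
s=monitor.get_state(); print(s['position'],s['force'],s['torque'],yaw())
trayfit('side'); trayfit('top')
p,d=grab('side','side7.png'); cv2.imwrite('pics/side7c.png',cv2.resize(p[240:370,230:360,::-1],(520,520),interpolation=cv2.INTER_CUBIC))
E
```

```text
[ 498.2 -207.2   37. ] [ 0.4  0.1 -3.5] [-0.1  0.2 -0. ] 101.1889945258419
tray 0.85 426 c [ 549.8 -210.1   13.8] n [0. 0. 1.] tilt deg 1.3844183317361423
tray 0.78 193 c [ 561.4 -171.8   13.4] n [ 0. -0.  1.] tilt deg 0.8958871080519547
```

View pics/side7c.png

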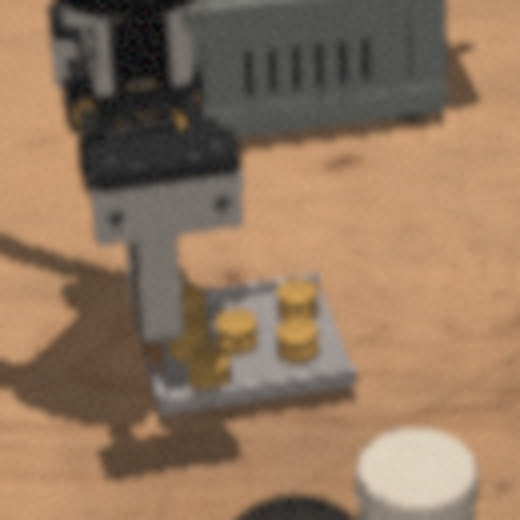

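The tray is held level, with all castings on it. Next I'll lift it and carry it over the tank.

{"op": "play_rows", "data": {
  "commands": [
    {"grip":-1,"delta_pos":[0,0,15],"roll":0},
    {"grip":-1,"delta_pos":[0,0,30],"roll":0},
    {"grip":-1,"delta_pos":[0,0,30],"roll":0},
    {"grip":-1,"delta_pos":[0,10,30],"roll":0},
    {"grip":-1,"delta_pos":[0,20,30],"roll":0},
    {"grip":-1,"delta_pos":[0,30,12],"roll":0},
    {"grip":-1,"delta_pos":[-1,35,0],"roll":0},
    {"grip":-1,"delta_pos":[-1,35,0],"roll":0},
    {"grip":-1,"delta_pos":[-1,35,0],"roll":0},
    {"grip":-1,"delta_pos":[-2,35,0],"roll":-0.015},
    {"grip":-1,"delta_pos":[-2,35,0],"roll":0},
    {"grip":-1,"delta_pos":[-1,25,0],"roll":0}
  ],
  "grip_force": 60
}}

```text
time_s: 28.48
position: [489.6, 54.5, 184.5]
orientation: [-3.129, -0.284, -0.001]
force: [-0.1, -0.1, -3.3]
gripper_width: 0.361
gripper_force: 60.0
```

Run:
```python
from h import *
s=monitor.get_state(); print(s['position'],s['force'],s['gripper_width'])
trayfit('side')
```

```text
[489.6  54.5 184.5] [-0.1 -0.1 -3.3] 0.36054780186963375
tray 0.62 248 c [543.   47.2 162.3] n [0. 0. 1.] tilt deg 2.8386472989553364
```

{"op": "play_rows", "data": {
  "commands": [
    {"grip":-1,"delta_pos":[0,20,0],"roll":0},
    {"grip":-1,"delta_pos":[0,11,0],"roll":0},
    {"grip":-1,"delta_pos":[0,0,0],"roll":0}
  ],
  "grip_force": 60
}}

```text
time_s: 28.95
position: [490.1, 83.8, 183.8]
orientation: [3.128, 0.284, 0.0]
force: [0.7, -0.2, -3.5]
gripper_width: 0.361
gripper_force: 60.0
```

{"op": "play_rows", "data": {
  "commands": [
    {"grip":-1,"delta_pos":[0,0,0],"roll":0},
    {"grip":-1,"delta_pos":[0,0,0],"roll":0},
    {"grip":-1,"delta_pos":[0,0,0],"roll":0},
    {"grip":-1,"delta_pos":[0,0,0],"roll":0}
  ],
  "grip_force": 20
}}

```text
time_s: 29.45
position: [490.1, 83.7, 183.5]
orientation: [3.129, 0.282, -0.0]
force: [-0.4, 0.1, -4.0]
gripper_width: 0.361
gripper_force: 20.0
```

Run:
```python
from h import *
s=monitor.get_state(); print(s['position'],s['force'],s['gripper_width'])
trayfit('side')
```

```text
[490.1  83.7 183.5] [-0.4  0.1 -4. ] 0.3608886072538712
tray 0.87 254 c [542.5  78.2 161.5] n [0.1 0.  1. ] tilt deg 3.595025780837887
```

{"op": "play_rows", "data": {
  "commands": [
    {"grip":-1,"delta_pos":[0,0,0],"roll":0},
    {"grip":-1,"delta_pos":[0,0,0],"roll":0},
    {"grip":-1,"delta_pos":[0,0,0],"roll":0},
    {"grip":-1,"delta_pos":[0,0,0],"roll":0}
  ],
  "grip_force": 11
}}

```text
time_s: 30.05
position: [490.0, 84.0, 183.5]
orientation: [3.129, 0.283, -0.0]
force: [0.2, -0.1, -3.3]
gripper_width: 0.366
gripper_force: 11.0
```

Run:
```python
from h import *
s=monitor.get_state(); print(s['position'],s['force'],s['gripper_width'])
trayfit('side')
```

```text
[490.   84.  183.5] [ 0.2 -0.1 -3.3] 0.3659226410239799
tray 0.8 220 c [544.3  68.6 161.1] n [0. 0. 1.] tilt deg 2.8833250291622865
```

{"op": "play_rows", "data": {
  "commands": [
    {"grip":-1,"delta_pos":[0,0,0],"roll":0},
    {"grip":-1,"delta_pos":[0,0,0],"roll":0},
    {"grip":-1,"delta_pos":[0,0,0],"roll":0}
  ],
  "grip_force": 7
}}

```text
time_s: 30.52
position: [490.1, 83.9, 183.5]
orientation: [3.129, 0.283, 0.0]
force: [-0.2, 0.3, -3.2]
gripper_width: 0.361
gripper_force: 7.0
```

Run:
```python
from h import *
s=monitor.get_state(); print(s['position'],s['force'],s['gripper_width'])
trayfit('side')
p,d=grab('side','side8.png'); cv2.imwrite('pics/side8c.png',cv2.resize(p[130:290,220:380,::-1],(560,560),interpolation=cv2.INTER_CUBIC))
```

```text
[490.1  83.9 183.5] [-0.2  0.3 -3.2] 0.3607810218206882
tray 0.95 191 c [543.   78.2 161.4] n [0. 0. 1.] tilt deg 3.0327073785747425
```

View pics/side8c.png

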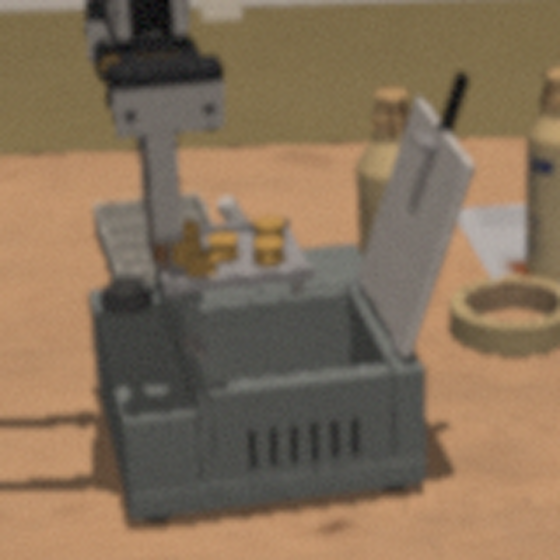

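{"op": "play_rows", "data": {
  "commands": [
    {"grip":-1,"delta_pos":[0,0,0],"roll":0},
    {"grip":-1,"delta_pos":[0,0,0],"roll":0},
    {"grip":-1,"delta_pos":[0,0,0],"roll":0}
  ],
  "grip_force": 5
}}

```text
time_s: 31.05
position: [489.9, 83.9, 183.5]
orientation: [3.129, 0.283, -0.0]
force: [-0.2, -0.1, -4.1]
gripper_width: 0.356
gripper_force: 5.0
```

Run:
```python
from h import *
s=monitor.get_state(); print(s['position'],s['force'],s['gripper_width'])
trayfit('side')
```

```text
[489.9  83.9 183.5] [-0.2 -0.1 -4.1] 0.35632249503307756
tray 0.64 165 c [512.8  63.8 144.5] n [0.5 0.1 0.9] tilt deg 28.952078501390666
```

{"op": "play_rows", "data": {
  "commands": [
    {"grip":-1,"delta_pos":[0,0,0],"roll":0},
    {"grip":-1,"delta_pos":[0,0,0],"roll":0},
    {"grip":-1,"delta_pos":[0,0,0],"roll":0}
  ],
  "grip_force": 5
}}

```text
time_s: 31.52
position: [490.1, 83.9, 183.5]
orientation: [3.129, 0.283, 0.0]
force: [0.5, 0.2, -3.9]
gripper_width: 0.358
gripper_force: 5.0
```

Run:
```python
from h import *
s=monitor.get_state(); print(s['position'],s['force'],s['gripper_width'])
trayfit('side')
p,d=grab('side','side9.png'); cv2.imwrite('pics/side9c.png',cv2.resize(p[130:290,220:380,::-1],(560,560),interpolation=cv2.INTER_CUBIC))
```

```text
[490.1  83.9 183.5] [ 0.5  0.2 -3.9] 0.35795143348159886
tray 0.56 165 c [512.2  63.2 144.1] n [0.5 0.1 0.9] tilt deg 30.074646421103377
```

View pics/side9c.png

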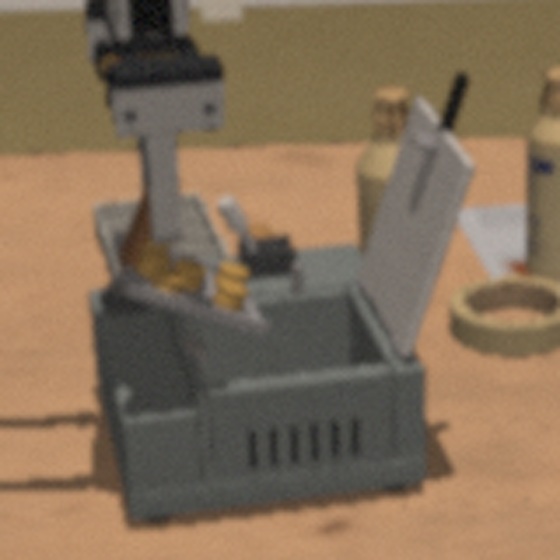

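The tray has tilted about 30° over the tank with the castings still aboard. I'll ease the grip a little more.

{"op": "play_rows", "data": {
  "commands": [
    {"grip":-1,"delta_pos":[0,0,0],"roll":0},
    {"grip":-1,"delta_pos":[0,0,0],"roll":0},
    {"grip":-1,"delta_pos":[0,0,0],"roll":0},
    {"grip":-1,"delta_pos":[0,0,0],"roll":0}
  ],
  "grip_force": 4
}}

```text
time_s: 32.17
position: [490.1, 83.9, 183.5]
orientation: [3.129, 0.283, -0.0]
force: [0.2, -0.4, -3.4]
gripper_width: 0.359
gripper_force: 4.0
```

Run:
```python
from h import *
s=monitor.get_state(); print(s['position'],s['force'],s['gripper_width'])
trayfit('side');brass('top');
```

```text
[490.1  83.9 183.5] [ 0.2 -0.4 -3.4] 0.3585781048716815
tray 0.91 182 c [513.1  65.5 143.1] n [0.5 0.1 0.9] tilt deg 29.952914141001614
```

{"op": "play_rows", "data": {
  "commands": [
    {"grip":-1,"delta_pos":[0,0,0],"roll":0},
    {"grip":-1,"delta_pos":[0,0,0],"roll":0},
    {"grip":-1,"delta_pos":[0,0,-20],"roll":0},
    {"grip":-1,"delta_pos":[0,0,20],"roll":0},
    {"grip":-1,"delta_pos":[0,0,0],"roll":0}
  ],
  "grip_force": 3
}}

```text
time_s: 32.95
position: [491.2, 84.0, 184.6]
orientation: [3.129, 0.283, 0.005]
force: [-0.2, 1.3, -2.4]
gripper_width: 0.36
gripper_force: 3.0
```

Run:
```python
from h import *
s=monitor.get_state(); print(s['position'],s['force'],s['gripper_width'])
trayfit('side');brass('top');
```

```text
[491.2  84.  184.6] [-0.2  1.3 -2.4] 0.36014974991021015
tray 0.82 138 c [481.4  62.6 139.4] n [0.7 0.1 0.7] tilt deg 47.2879569720828
```

Run:
```python
from h import *
s=monitor.get_state(); print(s['position'],s['force'],s['gripper_width'])
trayfit('side')
p,d=grab('side','side10.png'); q,_=grab('top'); 
cv2.imwrite('pics/side10c.png',cv2.resize(np.hstack([p[130:290,220:380],q[190:350,200:360]])[:,:,::-1],(800,400),interpolation=cv2.INTER_CUBIC))
```

```text
[490.   83.9 183.4] [-0.4  0.3 -2.8] 0.36125380825964
tray 0.72 247 c [488.3  82.1 125.4] n [0.7 0.1 0.7] tilt deg 46.97540298142453
```

View pics/side10c.png

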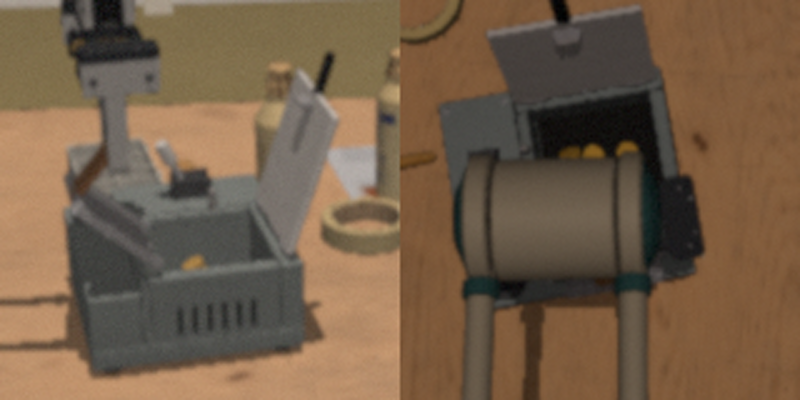

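The tray is tipped about 47°, and three or more castings lie in the tank (top crop around (600,152)). I'll check whether any remain on the tray.

{"op": "play_rows", "data": {
  "commands": [
    {"grip":-1,"delta_pos":[0,0,0],"roll":0},
    {"grip":-1,"delta_pos":[0,0,0],"roll":0},
    {"grip":-1,"delta_pos":[0,0,0],"roll":0},
    {"grip":-1,"delta_pos":[0,0,0],"roll":0}
  ],
  "grip_force": 4
}}

```text
time_s: 33.8
position: [490.1, 83.9, 183.5]
orientation: [3.129, 0.283, 0.0]
force: [0.8, 0.5, -1.5]
gripper_width: 0.363
gripper_force: 4.0
```

Run:
```python
from h import *
f=[]
for n in('side','top','side','top','side','top'):
    p,d=grab(n); f.append(monitor.get_state()['force'])
    C=cloud(n,d); h=cv2.cvtColor(p,cv2.COLOR_RGB2HSV)
    if len(f)<3:
        m=((h[...,0]>13)&(h[...,0]<32)&(h[...,1]>120)&(h[...,2]>60)&(C[...,2]>25)&(C[...,2]<180)&(C[...,1]<165)&(C[...,1]>-20)&(C[...,0]>430)&(C[...,0]<660)).astype(np.uint8)
        k,L,st,ce=cv2.connectedComponentsWithStats(m)
        for i in range(1,k):
            if st[i,4]>5: print(n,st[i,4],ce[i],np.median(C[L==i],0))
print(np.mean(f,0))
trayfit('side')
```

```text
top 89 [271.9 249.9] [583.9 124.4  47. ]
top 31 [290.6 248. ] [589.2  74.4  46.2]
[ 0.4 -0.2 -1.7]
tray 0.64 265 c [489.9  81.9 124.6] n [0.7 0.1 0.7] tilt deg 46.78979940628057
```

The force of −1.7 N shows the tray is empty. I'll grip firmly, carry the tray back and stand it on the bench.

{"op": "play_rows", "data": {
  "commands": [
    {"grip":-1,"delta_pos":[0,0,0],"roll":0},
    {"grip":-1,"delta_pos":[0,0,30],"roll":0},
    {"grip":-1,"delta_pos":[5,-20,10],"roll":0},
    {"grip":-1,"delta_pos":[8,-40,0],"roll":0},
    {"grip":-1,"delta_pos":[8,-40,0],"roll":0},
    {"grip":-1,"delta_pos":[9,-40,0],"roll":0},
    {"grip":-1,"delta_pos":[9,-40,0],"roll":0},
    {"grip":-1,"delta_pos":[9,-40,-30],"roll":0},
    {"grip":-1,"delta_pos":[9,-40,-40],"roll":0},
    {"grip":-1,"delta_pos":[8,-19,-30],"roll":0},
    {"grip":-1,"delta_pos":[0,0,-25],"roll":0},
    {"grip":-1,"delta_pos":[0,0,0],"roll":0}
  ],
  "grip_force": 40
}}

```text
time_s: 35.7
position: [553.3, -194.6, 96.3]
orientation: [-3.126, -0.282, 0.007]
force: [-0.3, -0.4, -2.0]
gripper_width: 0.356
gripper_force: 40.0
```

Run:
```python
from h import *
s=monitor.get_state(); print(s['position'],s['force'],s['gripper_width'])
trayfit('side')
for n in('top','side'):
    p,d=grab(n); C=cloud(n,d); h=cv2.cvtColor(p,cv2.COLOR_RGB2HSV)
    m=((h[...,0]>13)&(h[...,0]<32)&(h[...,1]>120)&(h[...,2]>45)&(C[...,2]>5)&(C[...,2]<100)&(C[...,0]>400)&(C[...,0]<690)).astype(np.uint8)
    k,L,st,ce=cv2.connectedComponentsWithStats(m)
    for i in range(1,k):
        if st[i,4]>5: print(n,st[i,4],ce[i],np.median(C[L==i],0))
    if n=='top': cv2.imwrite('pics/tank.png',cv2.resize(p[200:330,210:460,::-1],(800,416),interpolation=cv2.INTER_CUBIC))
```

```text
[ 553.3 -194.6   96.3] [-0.3 -0.4 -2. ] 0.35564389081815895
tray 0.66 453 c [ 553.3 -196.7   36. ] n [0.7 0.1 0.7] tilt deg 46.834542570676
top 13 [170.7 210.3] [682.  376.5  63.6]
top 12 [176.5 215.1] [677.2 373.9  13.6]
top 11 [161.  229.5] [633.5 400.8  54.2]
top 11 [173.1 229. ] [640.5 381.6   9.2]
top 298 [280.2 252.3] [579.6 100.2  45.5]
top 602 [166.3 260.1] [559.9 405.4  21.1]
top 84 [273.5 267.3] [541.  117.9  45.5]
top 83 [288.5 269.1] [536.5  80.9  44.9]
top 6 [ 32.2 290.3] [480.8 745.2   6.8]
top 7 [130.7 304.7] [447.4 485.1  10.9]
side 15 [280.8 296.9] [ 524.1 -214.2   90.1]
```

View pics/tank.png

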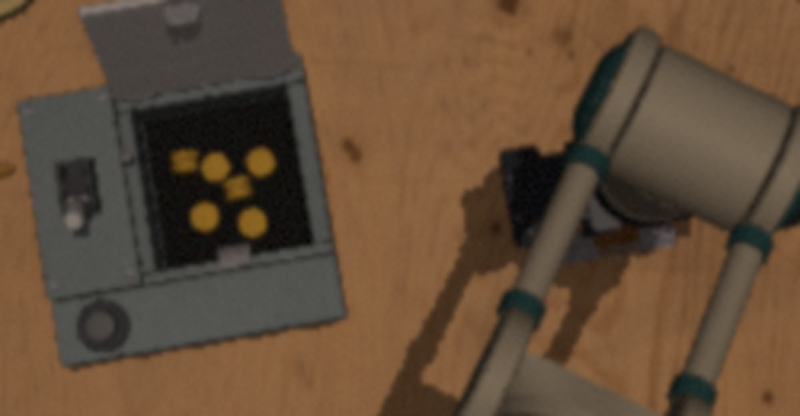

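All six castings are in the tank (top crop around (220,190)). Now I'll lay the tray down around its lip.

{"op": "play_rows", "data": {
  "commands": [
    {"grip":-1,"delta_pos":[0,0,-8],"roll":0},
    {"grip":-1,"delta_pos":[0,0,-8],"roll":0},
    {"grip":-1,"delta_pos":[-12.8,-2.4,-6],"roll":0},
    {"grip":-1,"delta_pos":[-12.8,-2.4,-8],"roll":0},
    {"grip":-1,"delta_pos":[-10.8,-2,-9.5],"roll":0},
    {"grip":-1,"delta_pos":[-9.8,-1.9,-11],"roll":0},
    {"grip":-1,"delta_pos":[-7.9,-1.5,-12],"roll":0},
    {"grip":-1,"delta_pos":[-3,-0.6,-5],"roll":0}
  ],
  "grip_force": 6
}}

```text
time_s: 36.9
position: [498.9, -205.5, 30.9]
orientation: [-3.128, -0.28, -0.004]
force: [0.3, 3.1, 9.8]
gripper_width: 0.361
gripper_force: 6.0
```

Run:
```python
from h import *
s=monitor.get_state(); print(s['position'],s['force'],s['gripper_width'])
trayfit('side')
```

```text
[ 498.9 -205.5   30.9] [0.3 3.1 9.8] 0.3607171921698349
tray 0.58 924 c [ 544.6 -197.9    3.3] n [-0.  0.  1.] tilt deg 0.41498631100346367
```

{"op": "play_rows", "data": {
  "commands": [
    {"grip":0.2,"delta_pos":[0,0,0],"roll":0},
    {"grip":0.2,"delta_pos":[0,0,0],"roll":0},
    {"grip":0.2,"delta_pos":[0,0,0],"roll":0},
    {"grip":0.2,"delta_pos":[0,0,40],"roll":0},
    {"grip":0.2,"delta_pos":[0,0,50],"roll":0},
    {"grip":0.2,"delta_pos":[15,25,50],"roll":0},
    {"grip":-0.2,"delta_pos":[25,40,50],"roll":0},
    {"grip":-0.2,"delta_pos":[25,42,40],"roll":0},
    {"grip":-0.2,"delta_pos":[25,42,40],"roll":0},
    {"grip":-0.2,"delta_pos":[25,44,20],"roll":0},
    {"grip":-0.2,"delta_pos":[25,44,0],"roll":0},
    {"grip":-0.2,"delta_pos":[25,44,0],"roll":0}
  ],
  "grip_force": 10
}}

```text
time_s: 38.5
position: [661.0, 72.1, 316.0]
orientation: [3.128, 0.283, 0.001]
force: [1.0, -0.7, -0.3]
gripper_width: 0.399
gripper_force: 0.0
```

Run:
```python
from h import *
s=monitor.get_state(); print(s['position'],s['force'],yaw())
trayfit('side')
for n in('side','top'):
    p,d=grab(n); C=cloud(n,d)
    for l in('lid_tab',): print(n,l,[(round(x['p'],2),x['centre'],C[int(x['centre'][0]),int(x['centre'][1])]) for x in models.mark_of(n,l)[:2]])
    m=(C[...,2]>242)&(C[...,2]<300)&(abs(C[...,0]-692)<40)&(abs(C[...,1]-122)<25)&(p.max(-1)<60); P=C[m]
    if len(P): print(n,len(P),P.min(0),np.median(P,0),P.max(0))
print(proj('side',(692.6,122.5,263)),proj('top',(692.6,122.5,263)))
```

```text
[661.   72.1 316. ] [ 1.  -0.7 -0.3] 100.33910444531782
tray 0.67 962 c [ 543.9 -196.3    2.9] n [0. 0. 1.] tilt deg 1.104877187452715
side lid_tab [(0.92, [155.4, 351.0], array([692. , 115.6, 264.5]))]
side 39 [682.  106.  242.8] [687.7 113.1 257.5] [694.5 122.2 273.2]
top lid_tab []
(np.float64(154.66200892323243), np.float64(351.01783880347875)) (np.float64(191.07452096823022), np.float64(262.917764956633))
```

{"op": "play_rows", "data": {
  "commands": [
    {"grip":-0.2,"delta_pos":[16,25,0],"roll":0},
    {"grip":-0.2,"delta_pos":[15,24.5,0],"roll":0},
    {"grip":-0.2,"delta_pos":[0,0,-30],"roll":0},
    {"grip":-0.2,"delta_pos":[-1,0,-33],"roll":0},
    {"grip":-0.2,"delta_pos":[0,0,0],"roll":0},
    {"grip":-1,"delta_pos":[0,0,0],"roll":0},
    {"grip":-1,"delta_pos":[0,0,0],"roll":0},
    {"grip":-1,"delta_pos":[0,0,0],"roll":0}
  ],
  "grip_force": 10
}}

```text
time_s: 39.8
position: [690.8, 120.6, 254.5]
orientation: [-3.128, -0.283, -0.005]
force: [-0.4, -0.1, 2.4]
gripper_width: 0.148
gripper_force: 10.0
```

```bash
python3 -c "
import numpy as np
t=np.linspace(1.9,.38,16);x=-168*np.cos(t);z=168*np.sin(t)
for a,b in zip(np.diff(x),np.diff(z)):print('[%.1f, %.1f, %.1f]'%(a*.9845,a*.1754,b))"
```

```text
[-16.1, -2.9, 4.7]
[-16.5, -2.9, 3.0]
[-16.7, -3.0, 1.3]
[-16.7, -3.0, -0.4]
[-16.6, -3.0, -2.2]
[-16.3, -2.9, -3.8]
[-15.9, -2.8, -5.5]
[-15.2, -2.7, -7.1]
[-14.4, -2.6, -8.6]
[-13.5, -2.4, -10.1]
[-12.4, -2.2, -11.4]
[-11.2, -2.0, -12.6]
[-9.9, -1.8, -13.7]
[-8.5, -1.5, -14.7]
[-7.0, -1.2, -15.5]
```

{"op": "play_rows", "data": {
  "commands": [
    {"grip":-1,"delta_pos":[-16.1,-2.9,4.7],"roll":0},
    {"grip":-1,"delta_pos":[-16.5,-2.9,3],"roll":0},
    {"grip":-1,"delta_pos":[-16.7,-3,1.3],"roll":0},
    {"grip":-1,"delta_pos":[-16.7,-3,-0.4],"roll":0},
    {"grip":-1,"delta_pos":[-16.6,-3,-2.2],"roll":0},
    {"grip":-1,"delta_pos":[-16.3,-2.9,-3.8],"roll":0},
    {"grip":-1,"delta_pos":[-15.9,-2.8,-5.5],"roll":0},
    {"grip":-1,"delta_pos":[-15.2,-2.7,-7.1],"roll":0}
  ],
  "grip_force": 10
}}

```text
time_s: 40.8
position: [558.3, 97.0, 243.4]
orientation: [-3.129, -0.283, -0.0]
force: [0.3, 0.9, 0.4]
gripper_width: 0.147
gripper_force: 10.0
```

{"op": "play_rows", "data": {
  "commands": [
    {"grip":-1,"delta_pos":[-14.4,-2.6,-8.6],"roll":0},
    {"grip":-1,"delta_pos":[-13.5,-2.4,-10.1],"roll":0},
    {"grip":-1,"delta_pos":[-12.4,-2.2,-11.4],"roll":0},
    {"grip":-1,"delta_pos":[-11.2,-2,-12.6],"roll":0},
    {"grip":-1,"delta_pos":[-9.9,-1.8,-13.7],"roll":0},
    {"grip":-1,"delta_pos":[-8.5,-1.5,-14.7],"roll":0},
    {"grip":-1,"delta_pos":[-7,-1.2,-15.5],"roll":0},
    {"grip":-1,"delta_pos":[0,0,0],"roll":0}
  ],
  "grip_force": 10
}}

```text
time_s: 41.8
position: [480.4, 83.2, 155.5]
orientation: [-3.129, -0.283, 0.006]
force: [-3.3, 0.8, 1.6]
gripper_width: 0.144
gripper_force: 10.0
```

{"op": "play_rows", "data": {
  "commands": [
    {"grip":-0.2,"delta_pos":[0,0,0],"roll":0},
    {"grip":-0.2,"delta_pos":[0,0,0],"roll":0},
    {"grip":-0.2,"delta_pos":[0,0,40],"roll":0},
    {"grip":-1,"delta_pos":[0,0,20],"roll":0},
    {"grip":-1,"delta_pos":[43,9,0],"roll":0},
    {"grip":-1,"delta_pos":[0,0,0],"roll":0},
    {"grip":-1,"delta_pos":[0,0,-40],"roll":0},
    {"grip":-1,"delta_pos":[0,0,-15],"roll":0}
  ],
  "grip_force": 10
}}

```text
time_s: 42.8
position: [524.3, 92.0, 159.2]
orientation: [3.129, 0.283, -0.007]
force: [-0.2, 0.6, 0.3]
gripper_width: 0.002
gripper_force: 0.0
```

{"op": "play_rows", "data": {
  "commands": [
    {"grip":-1,"delta_pos":[0,0,-8],"roll":0},
    {"grip":-1,"delta_pos":[0,0,-8],"roll":0},
    {"grip":-1,"delta_pos":[0,0,-8],"roll":0},
    {"grip":-1,"delta_pos":[0,0,-8],"roll":0},
    {"grip":-1,"delta_pos":[0,0,-6],"roll":0},
    {"grip":-1,"delta_pos":[0,0,-4],"roll":0}
  ],
  "grip_force": 10
}}

```text
time_s: 43.55
position: [525.9, 92.2, 118.9]
orientation: [3.129, 0.283, -0.001]
force: [-2.5, -0.0, 9.0]
gripper_width: 0.01
gripper_force: 3.8
```

{"op": "play_rows", "data": {
  "commands": [
    {"grip":-1,"delta_pos":[0,0,-4],"roll":0},
    {"grip":-1,"delta_pos":[0,0,-3],"roll":0},
    {"grip":-1,"delta_pos":[0,0,-2],"roll":0},
    {"grip":-1,"delta_pos":[0,0,0],"roll":0}
  ],
  "grip_force": 10
}}

```text
time_s: 44.05
position: [526.3, 92.3, 110.0]
orientation: [3.129, 0.283, 0.001]
force: [-0.3, -1.2, 1.4]
gripper_width: 0.003
gripper_force: 0.4
```

{"op": "play_rows", "data": {
  "commands": [
    {"grip":-1,"delta_pos":[0,0,-2],"roll":0},
    {"grip":-1,"delta_pos":[0,0,-1.5],"roll":0},
    {"grip":-1,"delta_pos":[0,0,0],"roll":0}
  ],
  "grip_force": 10
}}

```text
time_s: 44.42
position: [526.7, 92.3, 107.2]
orientation: [3.129, 0.283, 0.002]
force: [-1.6, -0.5, 5.4]
gripper_width: 0.003
gripper_force: 2.9
```

{"op": "play_rows", "data": {
  "commands": [
    {"grip":-1,"delta_pos":[0,0,30],"roll":0},
    {"grip":-1,"delta_pos":[0,0,50],"roll":0},
    {"grip":-1,"delta_pos":[0,0,50],"roll":0},
    {"grip":-0.2,"delta_pos":[3,40,0],"roll":0},
    {"grip":-0.2,"delta_pos":[0,0,0],"roll":0}
  ],
  "grip_force": 10
}}

```text
time_s: 45.05
position: [529.9, 134.1, 236.9]
orientation: [-3.128, -0.287, -0.003]
force: [0.0, -0.8, -0.4]
gripper_width: 0.178
gripper_force: 0.0
```

Run:
```python
from h import *
s=monitor.get_state(); print(s['position'],s['force'],yaw())
for n in('side','top'):
    p,d=grab(n); C=cloud(n,d)
    for l in('bat_grip','lid_tab','lid_press'): print(n,l,[(round(x['p'],2),x['centre'],C[int(x['centre'][0]),int(x['centre'][1])]) for x in models.mark_of(n,l)[:2]])
    m=(C[...,2]>135)&(C[...,2]<175)&(abs(C[...,0]-532)<30)&(abs(C[...,1]-203)<20); P=C[m]
    if len(P): print(n,len(P),P.min(0),np.median(P,0),P.max(0))
    for q in((535.2,203,147.5),(474,83.6,107)): print(proj(n,q))
    if n=='side': cv2.imwrite('pics/s11.png',cv2.resize(p[150:290,220:360,::-1],(560,560),interpolation=cv2.INTER_CUBIC))
```

```text
[529.9 134.1 236.9] [ 0.  -0.8 -0.4] 100.47168826707075
side bat_grip [(0.66, [191.3, 284.8], array([528.9, 196.2, 147.8]))]
side lid_tab [(0.77, [227.9, 260.9], array([471.1,  80.7, 104. ]))]
side lid_press [(0.6, [208.1, 257.0], array([458.1, 189.8, 106.4])), (0.55, [220.8, 282.7], array([523.2, 111.7, 106. ]))]
side 61 [524.2 189.9 135.2] [534.  196.7 149.4] [543.8 210.2 162.6]
(np.float64(190.01239893602695), np.float64(286.5313374047354))
(np.float64(225.30669436820057), np.float64(261.2002419229372))
top bat_grip [(0.49, [256.2, 276.1], array([564. , 106.1, 106.7])), (0.36, [258.2, 454.3], array([ 568.4, -341. ,    8.5]))]
top lid_tab [(0.76, [292.6, 283.4], array([477.5,  87.7, 114.6]))]
top lid_press [(0.94, [274.8, 282.1], array([521.1,  91.8,  99.2]))]
(np.float64(266.6924873185747), np.float64(232.98328605711876))
(np.float64(293.5484866771812), np.float64(284.9273470209688))
```

View pics/s11.png

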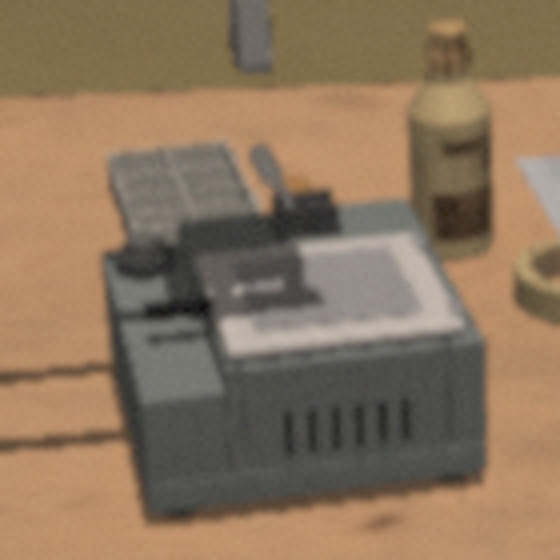

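The lid is shut flat and latched, and the bat still leans near (crop (270,170)). I'll go to the bat and pinch it.

{"op": "play_rows", "data": {
  "commands": [
    {"grip":-0.2,"delta_pos":[2,34,0],"roll":0},
    {"grip":-0.2,"delta_pos":[2,34.5,0],"roll":-0.005},
    {"grip":-0.2,"delta_pos":[0,0,-40],"roll":0},
    {"grip":-0.2,"delta_pos":[0,0,-40],"roll":0},
    {"grip":-0.2,"delta_pos":[0,0,-22],"roll":0},
    {"grip":-0.2,"delta_pos":[0,0,0],"roll":0},
    {"grip":-1,"delta_pos":[0,0,0],"roll":0},
    {"grip":-1,"delta_pos":[0,0,0],"roll":0},
    {"grip":-1,"delta_pos":[0,0,0],"roll":0}
  ],
  "grip_force": 30
}}

```text
time_s: 46.58
position: [533.9, 201.3, 135.8]
orientation: [-3.128, -0.275, -0.004]
force: [-0.5, -0.4, 2.6]
gripper_width: 0.151
gripper_force: 30.0
```

```bash
python3 -c "
import numpy as np
t=np.linspace(-.45,.47,9);R=66.5
x=R*np.sin(t);z=R*np.cos(t)
for a,b in zip(np.diff(x),np.diff(z)):print('[%.1f, %.1f, %.1f]'%(a*.9845,a*.1754,b))"
```

```text
[7.0, 1.2, 2.9]
[7.2, 1.3, 2.1]
[7.4, 1.3, 1.2]
[7.5, 1.3, 0.4]
[7.5, 1.3, -0.5]
[7.4, 1.3, -1.4]
[7.2, 1.3, -2.2]
[6.9, 1.2, -3.1]
```

{"op": "play_rows", "data": {
  "commands": [
    {"grip":-1,"delta_pos":[-1.7,-0.3,3.5],"roll":0},
    {"grip":-1,"delta_pos":[-1.7,-0.3,3.5],"roll":0},
    {"grip":-1,"delta_pos":[-1.5,-0.3,3.4],"roll":0},
    {"grip":-1,"delta_pos":[0,0,0],"roll":0}
  ],
  "grip_force": 30
}}

```text
time_s: 47.08
position: [529.2, 200.3, 145.3]
orientation: [-3.129, -0.275, -0.003]
force: [4.1, 3.2, -3.1]
gripper_width: 0.151
gripper_force: 30.0
```

{"op": "play_rows", "data": {
  "commands": [
    {"grip":-1,"delta_pos":[7,1.2,2.9],"roll":0},
    {"grip":-1,"delta_pos":[7.2,1.3,2.1],"roll":0},
    {"grip":-1,"delta_pos":[7.4,1.3,1.2],"roll":0},
    {"grip":-1,"delta_pos":[7.5,1.3,0.4],"roll":0},
    {"grip":-1,"delta_pos":[7.5,1.3,-0.5],"roll":0},
    {"grip":-1,"delta_pos":[7.4,1.3,-1.4],"roll":0},
    {"grip":-1,"delta_pos":[7.2,1.3,-2.2],"roll":0},
    {"grip":-1,"delta_pos":[6.9,1.2,-3.1],"roll":0},
    {"grip":-1,"delta_pos":[0,0,0],"roll":0}
  ],
  "grip_force": 30
}}

```text
time_s: 48.2
position: [586.8, 210.3, 144.3]
orientation: [-3.129, -0.275, 0.001]
force: [-3.9, 3.1, -4.0]
gripper_width: 0.147
gripper_force: 30.0
```

{"op": "play_rows", "data": {
  "commands": [
    {"grip":-1,"delta_pos":[-1.5,-0.3,-3.3],"roll":0},
    {"grip":-1,"delta_pos":[-1.5,-0.3,-3.3],"roll":0},
    {"grip":-1,"delta_pos":[-1.5,-0.2,-3.2],"roll":0},
    {"grip":-1,"delta_pos":[0,0,0],"roll":0},
    {"grip":-0.2,"delta_pos":[0,0,0],"roll":0},
    {"grip":-0.2,"delta_pos":[0,0,0],"roll":0},
    {"grip":-0.2,"delta_pos":[0,0,0],"roll":0},
    {"grip":-0.2,"delta_pos":[0,0,40],"roll":0},
    {"grip":-0.2,"delta_pos":[0,0,50],"roll":0},
    {"grip":-0.2,"delta_pos":[-40,0,30],"roll":0},
    {"grip":-0.2,"delta_pos":[-50,0,0],"roll":0},
    {"grip":-0.2,"delta_pos":[-50,0,0],"roll":0}
  ],
  "grip_force": 30
}}

```text
time_s: 49.7
position: [441.0, 208.7, 254.7]
orientation: [3.129, 0.274, 0.001]
force: [0.0, 0.2, -0.1]
gripper_width: 0.4
gripper_force: 0.0
```

Run:
```python
from h import *
for n in('side',):
    p,d=grab(n); C=cloud(n,d)
    for l in('bat_grip','lid_tab'): print(n,l,[(round(x['p'],2),x['centre'],C[int(x['centre'][0]),int(x['centre'][1])]) for x in models.mark_of(n,l)[:2]])
    ax=np.array([546.7+24.6-12.6,132+4.4+70.9,98])
    for dd,f in((55,.45),(67,.45)):
        q=ax+dd*np.array([np.sin(f)*.9845,np.sin(f)*.1754,np.cos(f)]); print(dd,q,proj(n,q))
    m=(C[...,2]>140)&(C[...,2]<185)&(abs(C[...,0]-582)<30)&(abs(C[...,1]-205)<25); P=C[m]
    if len(P): print(len(P),P.min(0),np.median(P,0),P.max(0))
    trayfit()
    cv2.imwrite('pics/s12.png',cv2.resize(p[150:350,220:420,::-1],(600,600),interpolation=cv2.INTER_CUBIC))
```

```text
side bat_grip [(0.48, [188.1, 302.7], array([574.7, 210.2, 148.6]))]
side lid_tab [(0.66, [228.7, 260.5], array([471.7,  71.3, 105.8])), (0.38, [208.6, 255.5], array([453.2, 188.2, 107.3]))]
55 [582.3 211.5 147.5] (np.float64(188.1132312336721), np.float64(304.95369130606736))
67 [587.4 212.4 158.3] (np.float64(183.96977829429758), np.float64(306.81837978563))
52 [571.8 196.8 140. ] [581.1 204.4 150.3] [590.2 216.8 162.2]
tray 0.79 923 c [ 544.7 -195.9    2.9] n [0. 0. 1.] tilt deg 1.170762721173569
```

View pics/s12.png

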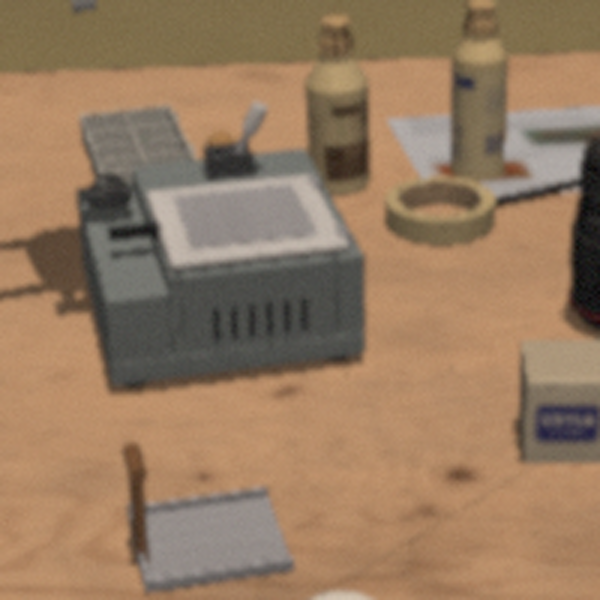

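The bat leans to the far side (crop (252,125)) at the same height as when it was in. The lid is shut, and the tray is empty and flat. Handing in.

```bash
python3 -c "
from h import *
print(bot.hand_in())"
```

```text
the job is handed in; nothing more can be done
None
```

I handed the job in with all six castings in the tank, the lid latched, the power bat flipped to the far side and back in, and the empty tray flat on the bench; the last pictures and depth readings agree, but the judge's result was not shown.

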